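# Index the sample wheel and load a cartridge

## Robot

A 6-joint arm with a two-finger parallel gripper is mounted at the origin on the work surface. World frame = base frame: x ahead of the robot, y to its left, z up, the work surface at z = 0. Lengths are in m, angles in rad, forces in N, time in s.
With the tool pointing down it reaches from about 0.3 to 1 m from the base axis. Payload 5.1 kg.
Tool frame: the origin (TCP) lies between the finger pads; the fingertips stand 19 mm ahead of it and the grasp point (between the pads) is the TCP; x points along the fingers, z is the direction in which the jaws open and shut, and the axes are right-handed (so a half turn about x gives the same grasp; the last joint's range is limited). The gripper opens to 95 mm and grips with 3 to 60 N. Pads are 20 mm wide; open, the fingers measure 119 mm over their backs; the gripper's body (75 mm by 180 mm) begins 59 mm behind the grasp point.
Start: joints at [1.23, 0.124, 1.65, -0, 1.367, -0.083], TCP at [0.166, 0.629, 0.234] pointing down, gripper open.
Joint ranges: [-2.61, 2.61], [-1.02, 2.33], [0.03, 2.71], [-1.35, 4.49], [0.32, 2.68], [-2.91, 2.91]. Speed limits (rad/s): [2.57, 2.57, 3.14, 3.14, 3.14, 3.14].

## Interface

Orientations are given as a 3x3 rotation matrix whose columns are the frame's x, y, z axes.
In Python, from workcell import ctrl gives the robot as it stands. The module is installed in compiled form; this text tells all that it offers.
- The arm moves only by the tool step_arm, never from a script. Its arguments are lists of equal length, an entry for each row: "angular": the turn, a rotation vector about the tool's x, y, z in degrees, a list of three; "dp": the shift along the tool's x, y, z in m, a list of three; "fingers": the closure, from 0 (fully open) to 1 (shut). A call has 1 to 20 rows; each row shifts and turns the commanded pose from where the row before left it, along the tool's axes as they then stand; what a row does not reach is not made up. A row lasts 1/10 s, in which the tool goes at most 50 mm and 8.59 degrees, less where a joint would pass 70% of its speed; a pose out of reach is approached as far as the arm can. A call with a gripper value outside its range is refused whole. The fingers move at their own pace and stop on an object; the grip force is fixed at half the most. Time passes only in rows, so rows that do not move let the fingers close. It gives the time, the measured TCP pose, the force and the opening at its end, in the units of the state.
- ctrl.get_obs(): the state, without advancing time (a new reading comes with each control period).
- ctrl.capture(name): name is "side" or "top"; returns the picture (400x640x3 uint8, red, green, blue); there is no depth.
- ctrl.calibration(name): a dict with "fov_y" (degrees; the focal length in pixels is half the picture's height over the tangent of half this angle, whatever the lens; pixels are square), "cx", "cy" (the principal point, pixels), "dist_coeffs" ([k1, k2, p1, p2, k3] as OpenCV has them; the pictures are not rectified), "R" (3x3) and "t" (3): a world point X has camera coordinates R X + t. Camera axes: x right, y down, z forward; pixel columns grow to the right and rows downward; lengths in m; the calibration is good to about 2 mm. A picture is of the moment at which its call begins. calibration takes no time and is no camera call.
- ctrl.sign_off(): hands the job in, once; it reports no verdict.
The state is a dict: "time_s": time; "joint_positions": joint angles; "dq": joint speeds; "joint_torque": joint torques, N m; "eef_pos": TCP position; "ee_rot": TCP orientation; "wrist_force": force on the tool from outside, world axes, zero at the start; "wrist_torque": the same for the moment, N m; "finger_gap": finger opening in m.
Only numpy, scipy, OpenCV 4.12 (cv2) and the standard library are available. Lean on these libraries where they do the work, as an engineer would, in place of code of your own. Each camera call takes 0.05 s, during which the arm holds its last target.

## Task

Make the sample loader ready for a run: first turn its inclined wheel until the notch in the rim lines up with the fixed pointer and let go of it, without touching the tubes. Then draw the bottom cartridge out of the magazine's slot and lay it flat inside the loader's bay, lengthwise and without dropping it, leaving the other three cartridges in the magazine. Do not push or tip anything else on the bench.

Things in the scene. Friction and masses are not known exactly. Their poses are not given: they have to be found in the camera images.
- wheel (a joint): Angle of the sample wheel, rad, growing anticlockwise seen from its face. At 0 and any whole turn (e.g. 6.283) its notch faces the pointer. A flat aluminium dish 180 mm across, facing the robot and up: its axle leans 35 degrees from vertical. Low edge about 85 mm above the table, high edge 210 mm. It turns either way with about 2 N at the rim, and stays where it is left.
- axle (a point): Centre of the wheel, level with the rim's top; fixed. z = the axle, out of the wheel's face; x = straight uphill along the face; y = left along the face, seen from the robot. The upstanding rim is 10 mm thick (radius 80 to 90 mm), 22 mm high above the dish floor. Between rim and central hub (radius 45 mm, as high as the rim) the floor is empty.
- pointer (a point): Tip of the fixed dark steel pointer (a 20 mm wide flat arrow, 36 mm long), level with the rim's top, 97 mm from the axle, 7 mm outside the rim, at -70 degrees in the axle frame (0 = its x, uphill; positive towards its y), so on the bay's side. Its bracket, a 10 mm bar, stands at 119 mm from the axle, from under the dish up to the rim's top.
- notch (a point): The wheel's one engraved mark: a notch 8 mm wide cut through the rim, continued as a dark straight line across the dish floor. This point is the notch's middle at the rim's top, 85 mm from the axle; it turns with the wheel.
- tubes: Six capped sample tubes standing in a circle on the wheel's hub, reaching 39 mm from the axle and 25 mm above the rim's top. They turn with the wheel. Origin on the axle, 30 mm below the rim's top.
- loader: The sample loader, fixed: a white base plate 170 x 330 x 20 mm with the inclined wheel on its left part and the cartridge bay on its right part (seen from the robot). Origin on the table under its middle; x away from the robot, y to the left. A foam box, a pipette stand and stacked tip boxes (up to 260 mm high) stand fixed in a row at the back, 30 mm or more beyond wheel and magazine.
- bay (a point): Centre of the bay's floor, 38 mm up, where a cartridge's underside comes to lie; x along the bay, away from the robot; y left. A bed 128 x 68 mm inside its 6 mm high lips: across the far end, along the sides of the far half, and a 30 mm wide one mid near end. The near half of the bed is 46 mm wide, 18 mm above the base plate: fingers can pass down beside the cartridge's near half.
- magazine: Fixed aluminium tower, open on top: 72 wide (y), 133 deep (x), 150 mm high. Origin on the table; x away from the robot; tower centre at x = 20 mm, near face at x = -46 mm. Floor 40 mm up. At the foot of the near face is an exit slot 27 mm high, as wide as the cartridges; strips above it hold the others back. Cartridges leave towards -x. Its 12 mm base plate ends 1 mm before the near face.
- cartridge1: The lowest cartridge in the magazine: flat white plastic block 120 (x) x 60 (y) x 20 (z) mm, about 80 g, all four alike. It juts 40 to 48 mm out of the exit slot into the open. Origin: centre of its underside; x along its length, away from the robot in the magazine.
- cartridge2: The second cartridge of the stack from below, like the lowest, resting on it; it drops 20 mm when the lowest is gone. Origin: centre of its underside.
- cartridge3: The third cartridge of the stack from below, like the lowest, resting on it; it drops 20 mm when the lowest is gone. Origin: centre of its underside.
- cartridge4: The top cartridge of the stack from below, like the lowest, resting on it; it drops 20 mm when the lowest is gone. Origin: centre of its underside.
- spray: Bystander: white spray bottle, 76 mm across, 224 mm high, spray head 75 mm long at the top. It stands near the wheel, in front of it or to its left. Origin: centre of its underside.
- tipbox: Bystander: pipette tip box 120 x 80 x 70 mm, near the wheel. Origin: centre of its underside.
- rack: Bystander: white tube rack 120 x 50 x 45 mm beside the magazine. Origin: centre of its underside.
Not all that is in view belongs to the job. Leave any blue or green look-alike of the cartridge1 alone.

How it is judged:
On the way, in this order (a step that is already met when the one before it is completed fails the run):
1. the wheel's notch faces the pointer, wheel at rest and released, the bottom cartridge still in the magazine ((value of joint wheel between -6.3432 and -6.2232 rad or value of joint wheel between -0.06 and 0.06 rad or value of joint wheel between 6.2232 and 6.3432 rad or value of joint wheel between 12.5064 and 12.6264 rad) and not (contact force between the fingers and wheel above 0.05 N) and not (x of cartridge1 in the frame of magazine below -0.108 m) and velocity of joint wheel between -0.05 and 0.05 rad/s), for 0.2 s.
2. the bottom cartridge has been drawn out of the magazine (x of cartridge1 in the frame of magazine below -0.108 m), for 0.1 s.
At the end, for the whole second after the job is handed in: Wheel released, notch within 0.06 rad (5 mm) of the pointer; bottom cartridge flat and at rest in the bay, lengthwise (within 0.12 rad), within 9 mm of its centre and 4 mm in height; the other three stacked on the magazine's floor, within 10 mm sideways and 6 mm in height ((value of joint wheel between -6.3432 and -6.2232 rad or value of joint wheel between -0.06 and 0.06 rad or value of joint wheel between 6.2232 and 6.3432 rad or value of joint wheel between 12.5064 and 12.6264 rad) and not (contact force between the fingers and wheel above 0.05 N) and x of cartridge1 in the frame of bay between -0.009 and 0.009 m and y of cartridge1 in the frame of bay between -0.009 and 0.009 m and z of cartridge1 in the frame of bay between -0.004 and 0.004 m and angle between the x axis of cartridge1 and the x axis of bay, either way round below 0.12 rad and angle between cartridge1's own z axis and vertical below 0.06 rad and linear speed of cartridge1 below 0.02 m/s and x of cartridge2 in the frame of magazine between 0.01 and 0.03 m and y of cartridge2 in the frame of magazine between -0.01 and 0.01 m and z of cartridge2 in the frame of magazine between 0.034 and 0.046 m and x of cartridge3 in the frame of magazine between 0.01 and 0.03 m and y of cartridge3 in the frame of magazine between -0.01 and 0.01 m and z of cartridge3 in the frame of magazine between 0.054 and 0.066 m and x of cartridge4 in the frame of magazine between 0.01 and 0.03 m and y of cartridge4 in the frame of magazine between -0.01 and 0.01 m and z of cartridge4 in the frame of magazine between 0.074 and 0.086 m); the robot touches nothing.
It fails at once if a bystander is pushed more than 30 mm or tipped (distance of any of spray, tipbox, rack from where it was at the start of the episode above 0.03 m or angle between any of spray, tipbox, rack's own z axis and vertical above 0.5 rad).
It fails at once if the tubes on the wheel are touched (contact force between any of the fingers, the arm and tubes above 0.5 N).
It fails at once if the cartridge is dropped or thrown (over 0.9 m/s) (linear speed of cartridge1 above 0.9 m/s).
It also fails if it takes over 72 s, if anything falls off the work surface, if the arm or the gripper's body presses on something with over 40 N, if the wrist force passes 120 N, or if a joint passes its speed limit or range.

## Working session

There is one attempt and no reset: what is moved stays moved. The work goes in short steps, Python scripts to look and compute and a tool call to move; the robot and the scene stay as the last step left them, time stands still between calls to the robot, and variables do not carry over. Pictures are saved under pics/ and viewed, and the job is handed in when it is done.

Besides the shell and the picture viewer there is one more tool, called after ">>>" by a JSON object that holds its "method" and its "body". step_arm: Moves the arm, as the interface text tells. Its arguments: {"type":"object","properties":{"angular":{"type":"array","items":{"type":"array","items":{"type":"number"}}},"dp":{"type":"array","items":{"type":"array","items":{"type":"number"}}},"fingers":{"type":"array","items":{"type":"number"}}},"required":["angular","dp","fingers"]}

```bash
mkdir -p pics; python3 - <<'E'
from workcell import ctrl
import cv2,numpy as np
o=ctrl.get_obs()
for k,v in o.items(): print(k,np.round(v,4).tolist())
for n in("side","top"):
    print(n,ctrl.calibration(n))
    cv2.imwrite(f"pics/{n}0.png",ctrl.capture(n)[:,:,::-1])
E
```

```text
time_s 0.0
joint_positions [1.2304, 0.1245, 1.6516, 0.0, 1.3675, -0.0826]
dq [-0.0013, -0.0003, 0.0018, 0.0002, 0.0009, 0.0]
joint_torque [0.0009, -41.7575, -35.9946, 0.0775, 0.049, -0.0002]
eef_pos [0.1656, 0.628, 0.2324]
ee_rot [[-0.0007, -0.9669, 0.255], [-0.0019, 0.255, 0.9669], [-1.0, 0.0002, -0.002]]
wrist_force [-0.3833, 0.3708, 0.2502]
wrist_torque [0.0199, 0.0453, -0.0203]
finger_gap 0.0951
side {'fov_y': 52.73448392520208, 'cx': 320.0308230199912, 'cy': 196.2129969090279, 'dist_coeffs': array([-0.09081999,  0.        ,  0.        ,  0.        ,  0.        ]), 'R': array([[ 0.93143181, -0.36386921, -0.00582902],
       [-0.18558905, -0.46117062, -0.86768564],
       [ 0.31303592,  0.80927181, -0.49707913]]), 't': array([-0.45197285,  0.24140254,  0.89337972])}
top {'fov_y': 56.3735218831267, 'cx': 315.898374027723, 'cy': 199.26956481682538, 'dist_coeffs': array([-0.025175,  0.      ,  0.      ,  0.      ,  0.      ]), 'R': array([[-0.00832891, -0.99996432,  0.00140981],
       [-0.99410934,  0.00812777, -0.10807664],
       [ 0.10806133, -0.00230167, -0.99414157]]), 't': array([0.04141747, 0.52211593, 0.9749761 ])}
```

View pics/side0.png

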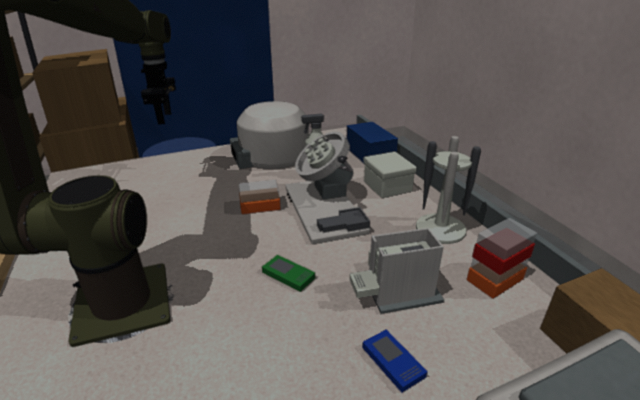

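View pics/top0.png

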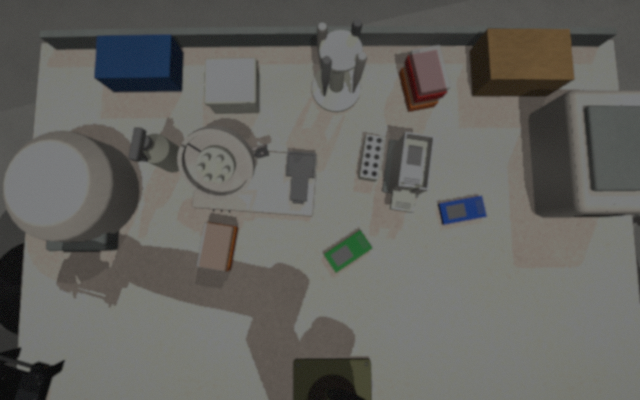

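```bash
cat > h.py <<'E'
from workcell import ctrl
import cv2,numpy as np
def K(n):
    c=ctrl.calibration(n); f=200/np.tan(np.radians(c['fov_y']/2))
    return np.array([[f,0,c['cx']],[0,f,c['cy']],[0,0,1]]),c['dist_coeffs'],c['R'],c['t']
def proj(n,P):
    k,d,R,t=K(n); return cv2.projectPoints(np.array(P,float).reshape(-1,1,3),cv2.Rodrigues(R)[0],t,k,d)[0].reshape(-1,2)
def ray(n,uv):
    k,d,R,t=K(n); p=cv2.undistortPoints(np.array(uv,float).reshape(-1,1,2),k,d).reshape(-1,2)
    D=np.c_[p,np.ones(len(p))]@R; return -R.T@t,D
def atz(n,uv,z):
    C,D=ray(n,uv); z=np.broadcast_to(z,(len(D),)); return C+D*((z-C[2])/D[:,2])[:,None]
def snap(n,tag):
    im=ctrl.capture(n)[:,:,::-1].copy(); cv2.imwrite(f"pics/{tag}.png",im); return im
def crop(im,x0,y0,w,h,s,tag):
    cv2.imwrite(f"pics/{tag}.png",cv2.resize(im[y0:y0+h,x0:x0+w],None,fx=s,fy=s,interpolation=cv2.INTER_CUBIC))
E
python3 - <<'E'
from h import *
t=cv2.imread('pics/top0.png');s=cv2.imread('pics/side0.png')
crop(t,170,115,160,110,5,'tc1');crop(t,340,120,100,100,6,'tc2');crop(s,230,100,160,150,4,'sc1');crop(s,340,215,110,100,6,'sc2')
E
```

```text
(no output)
```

View pics/tc1.png

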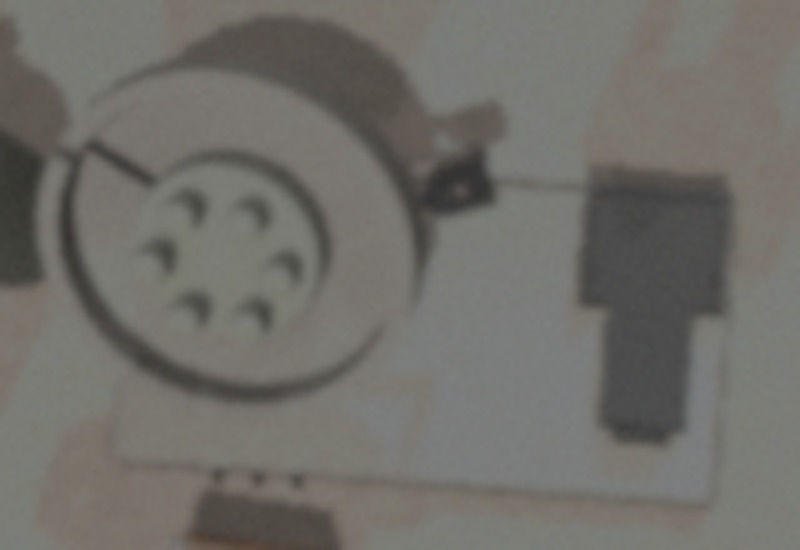

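View pics/tc2.png

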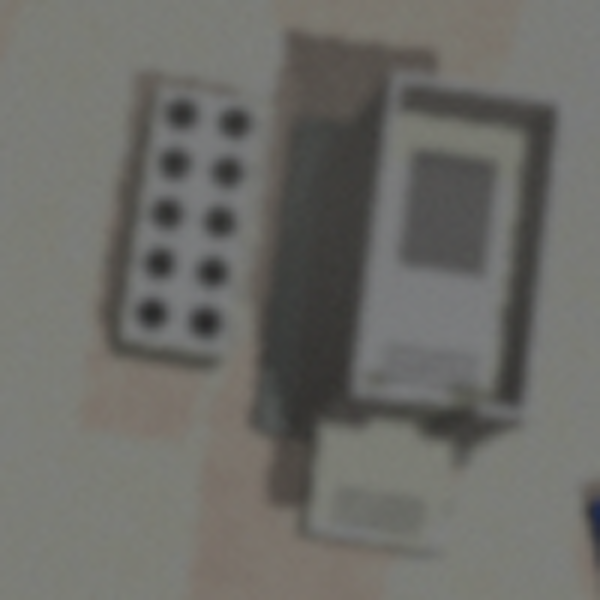

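View pics/sc1.png

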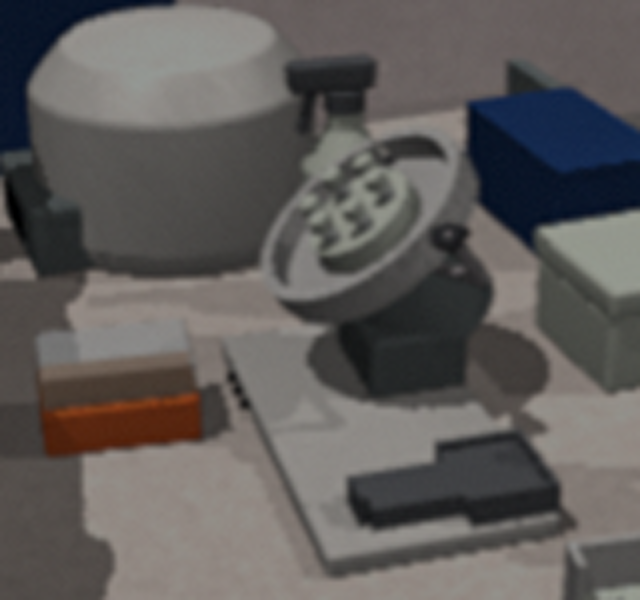

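View pics/sc2.png

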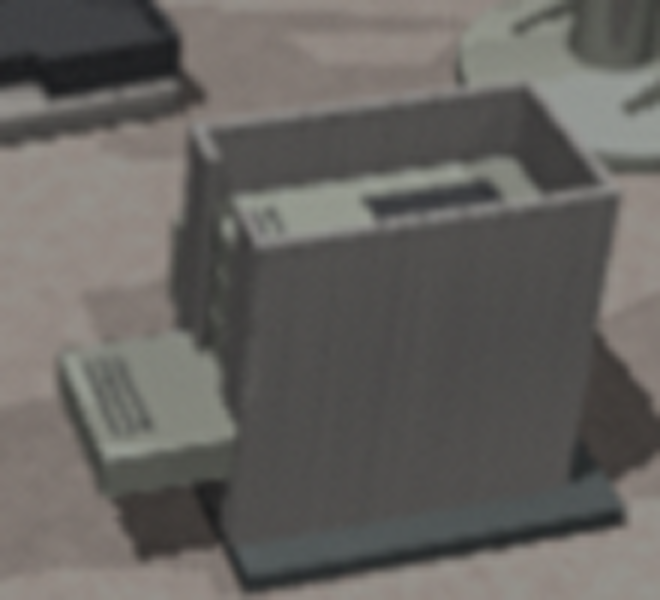

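```bash
cat > fit.py <<'E'
from h import *
from scipy.optimize import least_squares
def tp(X,Y): return ((X+.5)/5-.5+170,(Y+.5)/5-.5+115)
def sp(X,Y): return ((X+.5)/4-.5+230,(Y+.5)/4-.5+100)
# plate top corners, loader frame
obs=[('top',tp(118,462),(-.085,.165,.02)),('top',tp(712,503),(-.085,-.165,.02)),
 ('side',sp(335,560),(-.085,-.165,.02)),('side',sp(225,342),(-.085,.165,.02))]
bay=[('top',tp(580,305),(0,.040)),('top',tp(722,315),(0,-.040))]
def T(p): 
    c,s=np.cos(p[2]),np.sin(p[2]); return np.array([[c,-s,0],[s,c,0],[0,0,1]]),np.array([p[0],p[1],0])
def res(p):
    R,t=T(p); return np.concatenate([(proj(n,R@np.array(X)+t)[0]-uv) for n,uv,X in obs])
r=least_squares(res,[.5,.2,0]); print(r.x,r.fun.round(2))
E
python3 - <<'E'
exec(open('fit.py').read())
R,t=T(r.x)
def loc(n,uv,z): return ((atz(n,[uv],z)[0]-t)@R).round(4)
for n,X,Y in [('top',580,305),('top',722,315),('top',735,195),('top',588,180),('top',600,430),('top',688,437)]: print(loc(n,tp(X,Y),.038))
for X,Y,z in [(347,480,.04),(437,443,.044),(520,432,.044),(558,480,.044)]: print('s',loc('side',sp(X,Y),z))
E
```

```text
[ 0.57860522  0.20128336 -0.07518395] [-0.86 -0.46  1.79 -0.48 -0.64 -0.13 -0.66 -1.38]
[ 0.0135 -0.0827  0.038 ]
[ 0.0132 -0.159   0.038 ]
[ 0.0791 -0.1616  0.038 ]
[ 0.082  -0.0818  0.038 ]
[-0.053  -0.0984  0.038 ]
[-0.0536 -0.1454  0.038 ]
s [-0.0568 -0.105   0.04  ]
s [ 0.0164 -0.084   0.044 ]
s [ 0.0784 -0.088   0.044 ]
s [ 0.0796 -0.1547  0.044 ]
```

```bash
cat > model.py <<'E'
exec(open('fit.py').read())
R,t=T(r.x)
a=np.radians(35)
def axR(): return R@np.array([[np.cos(a),0,-np.sin(a)],[0,1,0],[np.sin(a),0,np.cos(a)]])
AX=np.array([0.0,.075,.158])
def axw(ang,rad,h,ax=None):
    ang=np.atleast_1d(ang); p=np.c_[rad*np.cos(ang),rad*np.sin(ang),np.full(len(ang),h)]
    return p@axR().T+R@(AX if ax is None else ax)+t
E
cat > ov.py <<'E'
import sys
exec(open('model.py').read())
import ast
AX=np.array(ast.literal_eval(sys.argv[1])); B=ast.literal_eval(sys.argv[2]); nt=float(sys.argv[3]); tag=sys.argv[4]; src=sys.argv[5]
def draw(n,x0,y0,w,h,s,out):
    im=cv2.imread(f'pics/{n}{src}.png')[y0:y0+h,x0:x0+w]; im=cv2.convertScaleAbs(im,alpha=1.5)
    im=cv2.resize(im,None,fx=s,fy=s,interpolation=cv2.INTER_CUBIC)
    def pl(P,c,cl=False):
        q=((proj(n,P)-[x0,y0]+.5)*s-.5).astype(int); cv2.polylines(im,[q.reshape(-1,1,2)],cl,c,1)
    th=np.linspace(0,2*np.pi,80)
    pl(axw(th,.09,0),(0,0,255));pl(axw(th,.08,0),(0,128,255));pl(axw(th,.045,0),(0,255,0));pl(axw(th,.039,.025),(255,0,0))
    pl(np.r_[axw(np.radians(-70),.097,0),axw(np.radians(-70),.133,0)],(255,0,255))
    pl(np.r_[axw(nt,.09,0),axw(nt,.08,0),axw(nt,.08,-.022),axw(nt,.045,-.022)],(255,255,0))
    pl([R@[x,y,.02]+t for x,y in [(-.085,-.165),(-.085,.165),(.085,.165),(.085,-.165)]],(0,255,255),True)
    pl([R@[B[0]+x,B[1]+y,.038]+t for x,y in [(-.064,-.023),(-.064,.023),(0,.023),(0,.034),(.064,.034),(.064,-.034),(0,-.034),(0,-.023)]],(0,255,255),True)
    cv2.imwrite(f'pics/{out}.png',im)
draw('top',170,115,160,110,5,tag+'t');draw('side',230,100,160,150,4,tag+'s')
E
python3 ov.py '[0,.075,.158]' '[.013,-.121]' 0.9 o1 0
```

```text
[ 0.57860522  0.20128336 -0.07518395] [-0.86 -0.46  1.79 -0.48 -0.64 -0.13 -0.66 -1.38]
```

View pics/o1t.png

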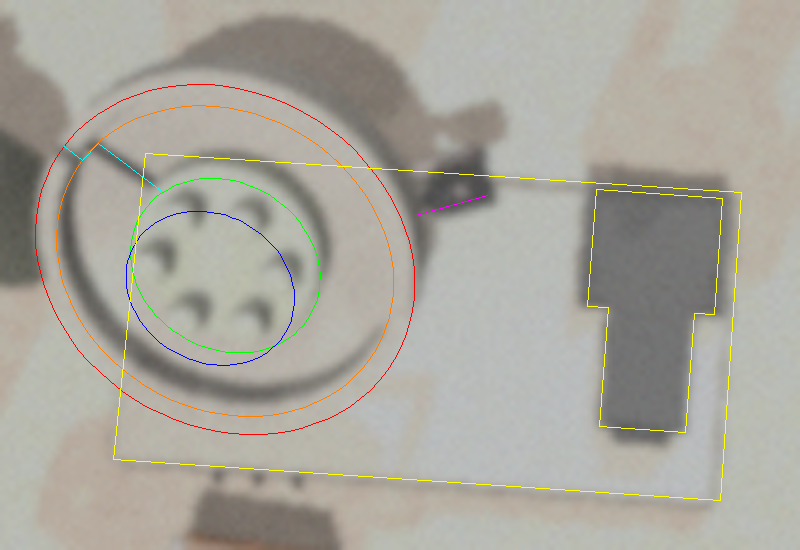

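View pics/o1s.png

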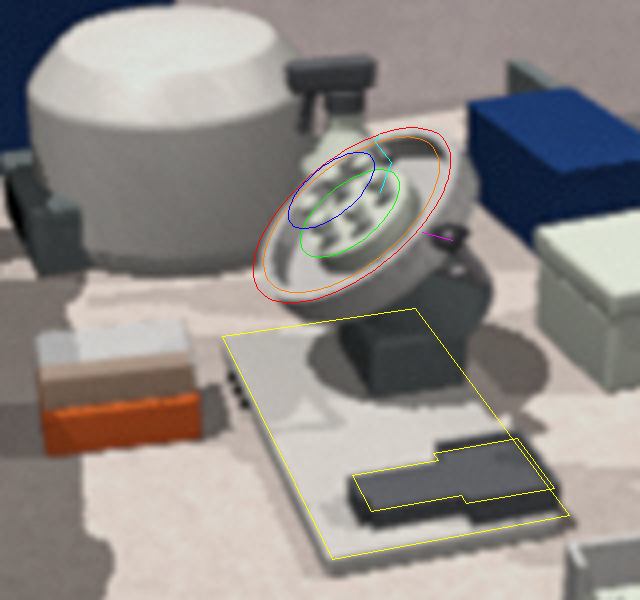

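```bash
python3 - <<'E'
exec(open('model.py').read())
pin=[(60,225),(85,305),(150,372),(240,400),(330,378),(385,328)]
def res(p):
    ax=p[:3]; out=[]
    th=np.linspace(0,2*np.pi,721)
    P=proj('top',axw(th,.08,0,ax)); q=np.array([tp(*x) for x in pin])
    from scipy.spatial.distance import cdist
    c=P.mean(0)
    for x in q:
        i=np.argmin(np.hypot(*(P-x).T)); out.append(np.linalg.norm(x-c)-np.linalg.norm(P[i]-c))
    tip=axw(np.radians(-70),.097,0,ax)
    out+=list((proj('top',tip)[0]-tp(425,200))*.6); out+=list((proj('side',tip)[0]-sp(432,237))*.6)
    P=proj('side',axw(th,.09,0,ax)); c=P.mean(0)
    for x in [(262,265),(280,308),(330,320),(365,140+0)]:
        x=np.array(sp(*x)); i=np.argmin(np.hypot(*(P-x).T)); out.append((np.linalg.norm(x-c)-np.linalg.norm(P[i]-c))*.5)
    return out
s=least_squares(res,[.01,.072,.158],diff_step=1e-3); print(s.x,np.round(s.fun,2))
E
python3 ov.py '[0.008,.073,.155]' '[.011,-.121]' 0.9 o2 0
```

```text
[ 0.57860522  0.20128336 -0.07518395] [-0.86 -0.46  1.79 -0.48 -0.64 -0.13 -0.66 -1.38]
[0.00826003 0.07559409 0.15141934] [ 0.45  0.03  0.17 -0.19 -0.74  0.41 -0.84  0.11  0.22  0.37  0.25  0.38
  1.55  1.05]
[ 0.57860522  0.20128336 -0.07518395] [-0.86 -0.46  1.79 -0.48 -0.64 -0.13 -0.66 -1.38]
```

View pics/o2t.png

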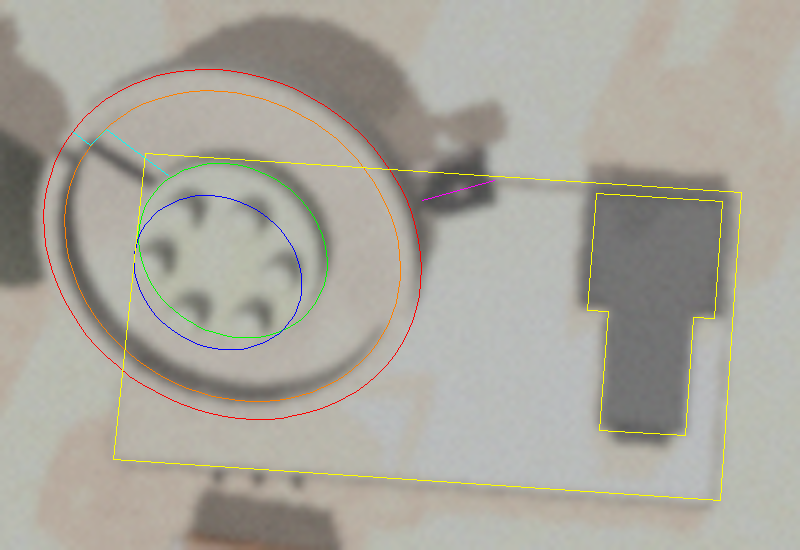

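View pics/o2s.png

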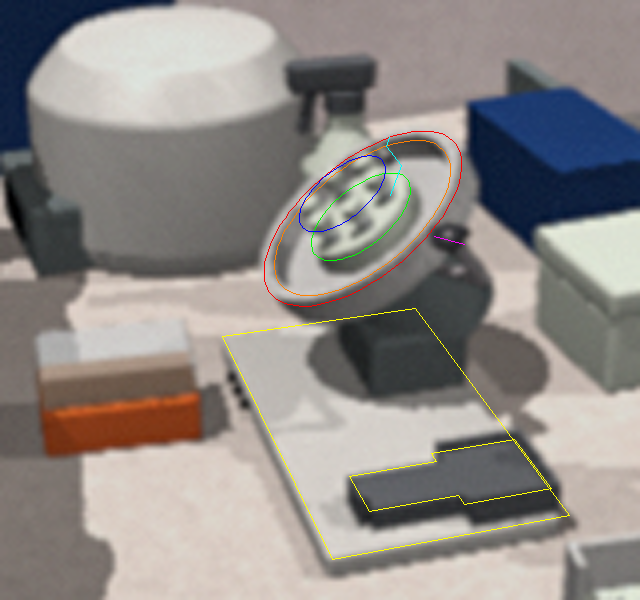

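```bash
cat > mag.py <<'E'
from h import *
from scipy.optimize import least_squares
def t2(X,Y): return ((X+.5)/6-.5+340,(Y+.5)/6-.5+120)
def s2(X,Y): return ((X+.5)/6-.5+340,(Y+.5)/6-.5+215)
obs=[('top',t2(350,402),(-.046,.036,.15)),('top',t2(521,417),(-.046,-.036,.15)),('top',t2(556,105),(.087,-.036,.15)),('top',t2(390,72),(.087,.036,.15)),
('side',s2(198,128),(-.046,.036,.15)),('side',s2(525,86),(.087,.036,.15)),('side',s2(617,192),(.087,-.036,.15)),('side',s2(250,247),(-.046,-.036,.15))]
def T(p):
    c,s=np.cos(p[2]),np.sin(p[2]); return np.array([[c,-s,0],[s,c,0],[0,0,1]]),np.array([p[0],p[1],0])
def res(p):
    R,t=T(p); return np.concatenate([(proj(n,R@np.array(X)+t)[0]-uv) for n,uv,X in obs])
rm=least_squares(res,[.55,-.2,0],loss='soft_l1'); print(rm.x,res(rm.x).round(1))
M,tm=T(rm.x)
if __name__=='__main__':
    for n,uv,z in [('top',t2(303,533),.06),('top',t2(440,553),.06),('side',s2(62,357),.06),('side',s2(103,468),.06)]:
        print('cart',((atz(n,[uv],z)[0]-tm)@M).round(4))
    for n,x0,y0,f in [('top',340,120,6),('side',340,215,6)]:
        im=cv2.imread(f'pics/{n}0.png')[y0:y0+100,x0:x0+110];im=cv2.resize(cv2.convertScaleAbs(im,alpha=1.5),None,fx=6,fy=6,interpolation=cv2.INTER_CUBIC)
        for P in [[(-.046,.036,.15),(-.046,-.036,.15),(.087,-.036,.15),(.087,.036,.15)],[(-.09,.03,.06),(-.09,-.03,.06),(-.046,-.03,.06),(-.046,.03,.06)],[(-.046,.036,.012),(-.046,-.036,.012),(.087,-.036,.012)]]:
            q=((proj(n,[M@np.array(p)+tm for p in P])-[x0,y0]+.5)*6-.5).astype(int);cv2.polylines(im,[q.reshape(-1,1,2)],len(P)==4,(0,255,255),1)
        cv2.imwrite(f'pics/m_{n}.png',im)
E
python3 mag.py; python3 ov.py '[0.008,.0745,.153]' '[.012,-.121]' 0.98 o3 0
```

```text
[ 0.57956141 -0.19963823 -0.15801689] [-0.3 -0.8  1.2  1.2  1.7 -0.8 -0.1  0.3 -2.5 -0.7  0.2 -1.6 -0.1 -0.2
  0.2 -0.1]
cart [-0.0919  0.0301  0.06  ]
cart [-0.0917 -0.0298  0.06  ]
cart [-0.091   0.0246  0.06  ]
cart [-0.0931 -0.0349  0.06  ]
[ 0.57860522  0.20128336 -0.07518395] [-0.86 -0.46  1.79 -0.48 -0.64 -0.13 -0.66 -1.38]
```

View pics/m_top.png

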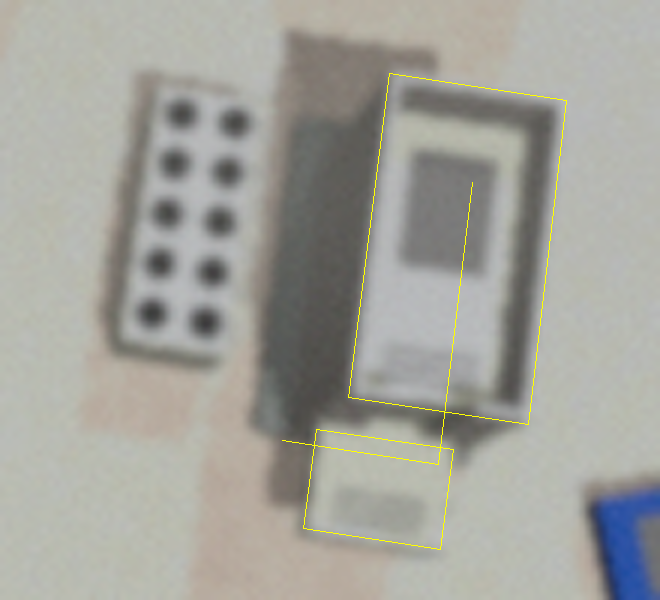

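View pics/m_side.png

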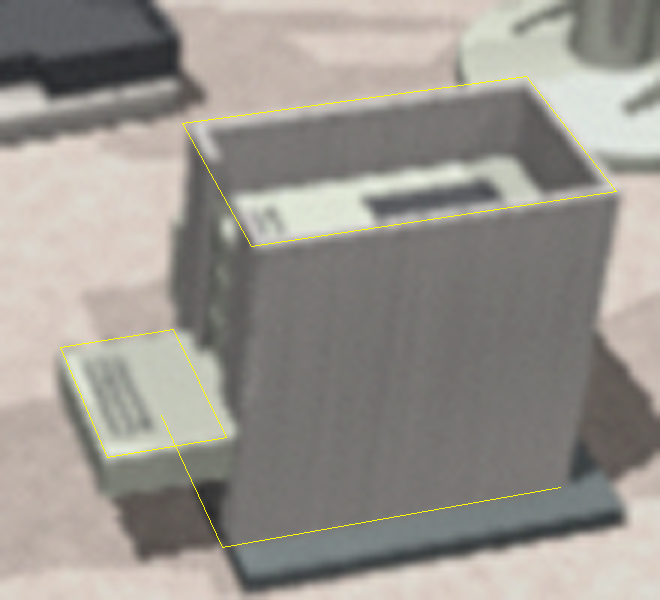

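View pics/o3t.png

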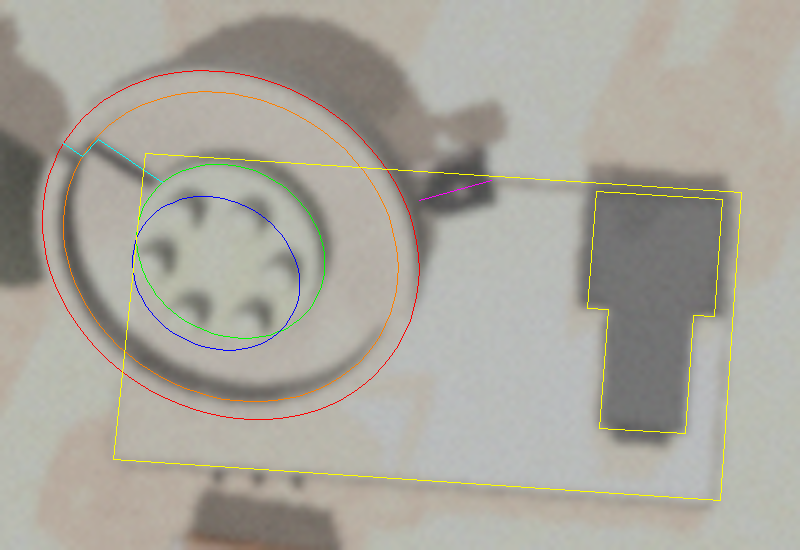

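View pics/o3s.png

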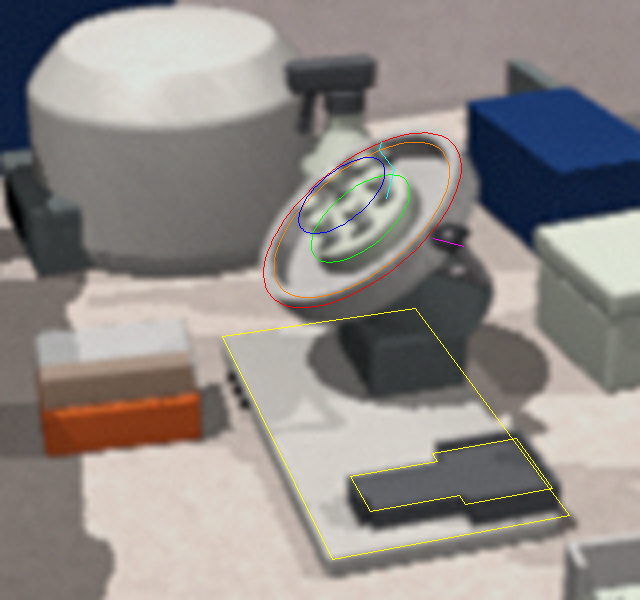

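```bash
sed -i 's/AX=np.array(\[0.0,.075,.158\])/AX=np.array([0.008,.074,.153])/' model.py; python3 - <<'E'
exec(open('model.py').read())
print('head',atz('top',[(137,131),(137,160),(148,145)],.22).round(3))
print('bottle',atz('top',[(158,148),(158,165),(172,148)],.15).round(3))
print('tipbox',atz('top',[(205,215),(238,220),(230,272),(198,270)],.07).round(3))
print('axle',axw(0,0,0).round(4)); print(axR().round(4).tolist())
o=ctrl.get_obs();Rt=o['ee_rot']
from scipy.spatial.transform import Rotation as Ro
def hand(phi,h=.004,rad=.085):
    p=axw(np.radians(phi),rad,h)[0]; A=axR(); x=-A[:,2]; z=-(A[:,0]*np.cos(np.radians(phi))+A[:,1]*np.sin(np.radians(phi)))
    return p,np.c_[x,np.cross(z,x),z]
for phi in (-100,-160,-225):
    p,H=hand(phi); print(phi,p.round(4),hand(phi,.1)[0].round(3))
p,H=hand(-100)
print('rotvec deg',np.degrees(Ro.from_matrix(Rt.T@H).as_rotvec()).round(2))
E
```

```text
[ 0.57860522  0.20128336 -0.07518395] [-0.86 -0.46  1.79 -0.48 -0.64 -0.13 -0.66 -1.38]
head [[0.658 0.435 0.22 ]
 [0.592 0.432 0.22 ]
 [0.626 0.409 0.22 ]]
bottle [[0.636 0.416 0.15 ]
 [0.595 0.415 0.15 ]
 [0.636 0.382 0.15 ]]
tipbox [[0.48  0.322 0.07 ]
 [0.466 0.237 0.07 ]
 [0.335 0.256 0.07 ]
 [0.34  0.337 0.07 ]]
axle [[0.5921 0.2745 0.153 ]]
[[0.8168, 0.0751, -0.572], [-0.0615, 0.9972, 0.0431], [0.5736, 0.0, 0.8192]]
-100 [0.5715 0.1921 0.1478] [0.517 0.196 0.226]
-160 [0.5224 0.2506 0.1105] [0.468 0.255 0.189]
-225 [0.5453 0.3383 0.1218] [0.49  0.342 0.2  ]
rotvec deg [ -0.42  -6.32 -34.45]
```

>>> {"method": "step_arm", "body": {"angular": [[0,0,0],[0,0,0],[0,0,0],[0,0,0],[0,0,0],[0,0,0],[0,0,0],[0,0,0],[0,0,0],[0,0,0],[0,0,0],[0,0,0],[0,0,0],[0,0,0],[0,0,0],[0,0,0],[0,0,0],[0,0,0]], "dp": [[-0.05,0,0],[-0.05,0,0],[-0.05,0,0],[0,-0.03,-0.022],[0,-0.03,-0.022],[0,-0.03,-0.022],[0,-0.03,-0.022],[0,-0.03,-0.022],[0,-0.03,-0.022],[0,-0.03,-0.022],[0,-0.03,-0.022],[0,-0.03,-0.022],[0,-0.03,-0.022],[0,-0.03,-0.022],[0,-0.03,-0.022],[0,-0.03,-0.022],[0,-0.03,-0.022],[0,-0.03,-0.022]], "fingers": [0.7,0.7,0.7,0.7,0.7,0.7,0.7,0.7,0.7,0.7,0.7,0.7,0.7,0.7,0.7,0.7,0.7,0.7]}}

```text
time_s: 1.9
eef_pos: [0.5173, 0.1933, 0.3831]
ee_rot: [[-0.001, -0.967, 0.255], [-0.0, 0.255, 0.967], [-1.0, 0.001, -0.0]]
wrist_force: [0.6, -0.2, 0.2]
finger_gap: 0.0286
```

>>> {"method": "step_arm", "body": {"angular": [[0,-1,-5.8],[0,-1,-5.8],[0,-1,-5.8],[0,-1,-5.8],[0,-1.1,-5.8],[0,-1.1,-5.5],[0,0,0]], "dp": [[0,0,0],[0,0,0],[0,0,0],[0,0,0],[0,0,0],[0,0,0],[0,0,0]], "fingers": [0.7,0.7,0.7,0.7,0.7,0.7,0.7]}}

```text
time_s: 2.6
eef_pos: [0.5147, 0.1948, 0.3811]
ee_rot: [[0.57, -0.791, 0.221], [-0.046, 0.238, 0.97], [-0.82, -0.563, 0.1]]
wrist_force: [0.1, -0.7, 0.2]
finger_gap: 0.0284
```

```bash
cat > hand.py <<'E'
exec(open('model.py').read())
from scipy.spatial.transform import Rotation as Ro
def hand(phi,h=.004,rad=.085):
    p=axw(np.radians(phi),rad,h)[0]; A=axR(); x=-A[:,2]; z=-(A[:,0]*np.cos(np.radians(phi))+A[:,1]*np.sin(np.radians(phi)))
    return p,np.c_[x,np.cross(z,x),z]
def st():
    o=ctrl.get_obs()
    for k in ('time_s','joint_positions','eef_pos','wrist_force','wrist_torque','finger_gap'): print(k,np.round(o[k],4).tolist())
    return o['eef_pos'],o['ee_rot'],o
def delta(p,H,tp,tH):
    print('dp tool',(H.T@(tp-p)).round(4),'rot',np.degrees(Ro.from_matrix(H.T@tH).as_rotvec()).round(2))
E
python3 - <<'E'
from hand import *
p,H,o=st()
print(H.round(3).tolist())
for h in (.1,.04,.004): delta(p,H,*hand(-100,h))
E
```

```text
[ 0.57860522  0.20128336 -0.07518395] [-0.86 -0.46  1.79 -0.48 -0.64 -0.13 -0.66 -1.38]
time_s 2.6
joint_positions [0.394, -0.4658, 2.0037, -0.3025, 1.068, -0.8484]
eef_pos [0.5147, 0.1948, 0.3811]
wrist_force [0.0523, -0.6814, 0.1895]
wrist_torque [-0.0406, 0.3758, 0.0099]
finger_gap 0.0284
[[0.57, -0.791, 0.221], [-0.046, 0.238, 0.97], [-0.82, -0.563, 0.1]]
dp tool [ 0.1279  0.086  -0.0136] rot [-0.25 -0.17 -0.08]
dp tool [ 0.1879  0.0859 -0.0134] rot [-0.25 -0.17 -0.08]
dp tool [ 0.2239  0.0858 -0.0133] rot [-0.25 -0.17 -0.08]
```

>>> {"method": "step_arm", "body": {"angular": [[0,0,0],[0,0,0],[0,0,0],[0,0,0],[0,0,0],[0,0,0],[0,0,0],[0,0,0]], "dp": [[0.03,0.02,-0.0034],[0.03,0.02,-0.0034],[0.03,0.023,-0.0034],[0.03,0.023,-0.0034],[0.02,0,0],[0.02,0,0],[0.026,0,0],[0,0,0]], "fingers": [0.7,0.7,0.7,0.7,0.7,0.7,0.7,0.7]}}

```text
time_s: 3.4
eef_pos: [0.5519, 0.1924, 0.1773]
ee_rot: [[0.566, -0.793, 0.225], [-0.049, 0.24, 0.97], [-0.823, -0.56, 0.097]]
wrist_force: [-0.5, 0.3, -0.8]
finger_gap: 0.0284
```

```bash
python3 - <<'E'
from hand import *
p,H,o=st()
for h in (.04,.004): delta(p,H,*hand(-100,h))
t=snap('top','top1');s=snap('side','side1')
crop(t,170,105,160,110,5,'tc1b');crop(s,270,80,120,130,5,'sc1b')
E
```

```text
[ 0.57860522  0.20128336 -0.07518395] [-0.86 -0.46  1.79 -0.48 -0.64 -0.13 -0.66 -1.38]
time_s 3.4
joint_positions [0.3577, -0.2527, 2.1896, -0.3953, 0.6864, -0.7138]
eef_pos [0.5519, 0.1924, 0.1773]
wrist_force [-0.4812, 0.3404, -0.7524]
wrist_torque [0.0497, 0.3904, -0.0187]
finger_gap 0.0284
dp tool [-0.0006  0.0011  0.001 ] rot [-0.36 -0.43 -0.32]
dp tool [0.0354 0.0009 0.0013] rot [-0.36 -0.43 -0.32]
```

View pics/tc1b.png

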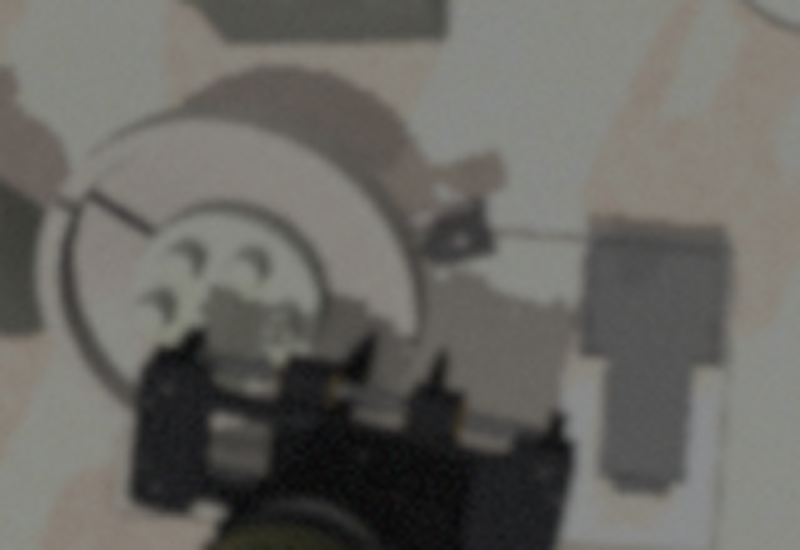

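View pics/sc1b.png

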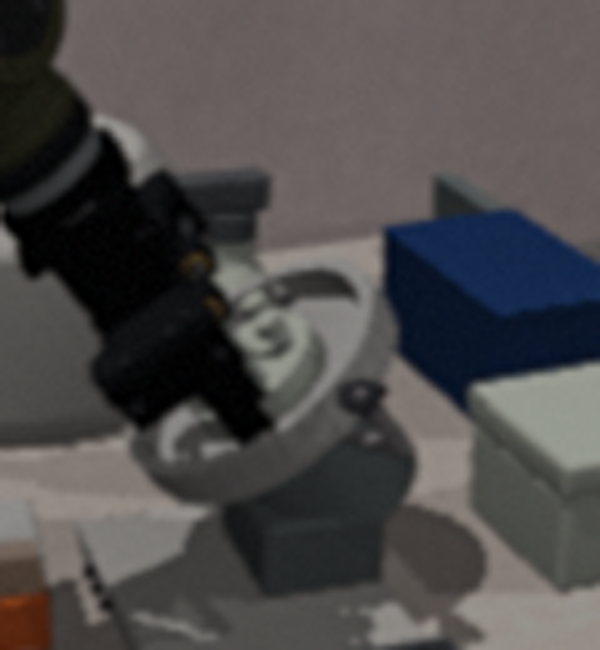

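>>> {"method": "step_arm", "body": {"angular": [[-0.3,-0.4,-0.3],[0,0,0],[0,0,0],[0,0,0]], "dp": [[0.01,0.001,0.001],[0.012,0,0],[0.012,0,0],[0,0,0]], "fingers": [0.7,0.7,0.7,0.7]}}

```text
time_s: 3.9
eef_pos: [0.571, 0.1929, 0.151]
ee_rot: [[0.576, -0.789, 0.215], [-0.041, 0.234, 0.971], [-0.817, -0.568, 0.102]]
wrist_force: [0.0, -0.6, -0.1]
finger_gap: 0.0284
```

>>> {"method": "step_arm", "body": {"angular": [[0,0,0],[0,0,0],[0,0,0],[0,0,0],[0,0,0],[0,0,0]], "dp": [[0,0,0],[0,0,0],[0,0,0],[0,0,0],[0,0,0],[0,0,0]], "fingers": [0.8,0.85,0.9,0.95,1.0,1.0]}}

```text
time_s: 4.5
eef_pos: [0.5716, 0.1943, 0.1539]
ee_rot: [[0.58, -0.787, 0.213], [-0.038, 0.234, 0.971], [-0.814, -0.571, 0.106]]
wrist_force: [1.0, 4.9, -0.2]
finger_gap: 0.01
```

```bash
python3 - <<'E'
from hand import *
p,H,o=st()
print('F tool',(H.T@o['wrist_force']).round(2))
delta(p,H,*hand(-100,.004))
E
```

```text
[ 0.57860522  0.20128336 -0.07518395] [-0.86 -0.46  1.79 -0.48 -0.64 -0.13 -0.66 -1.38]
time_s 4.5
joint_positions [0.3435, -0.184, 2.1803, -0.4174, 0.6071, -0.699]
eef_pos [0.5716, 0.1943, 0.1539]
wrist_force [0.9749, 4.926, -0.1774]
wrist_torque [0.6186, 0.3497, 0.6058]
finger_gap 0.01
F tool [0.52 0.49 4.97]
dp tool [ 0.0049  0.0031 -0.0028] rot [-0.05  0.39  0.44]
```

>>> {"method": "step_arm", "body": {"angular": [[0,0,0],[3,0,0],[5,0,0],[6,0,0],[6,0,0],[6,0,0],[6,0,0],[4,0,0],[0,0,0]], "dp": [[0,0,0.0025],[0,0.00445,0.0001],[0,0.0074,0.0003],[0,0.0089,0.0005],[0,0.0089,0.0005],[0,0.0089,0.0005],[0,0.0089,0.0005],[0,0.0059,0.0002],[0,0,0]], "fingers": [1,1,1,1,1,1,1,1,1]}}

```text
time_s: 5.4
eef_pos: [0.5347, 0.2226, 0.1264]
ee_rot: [[0.576, -0.51, 0.639], [-0.043, 0.761, 0.647], [-0.817, -0.4, 0.416]]
wrist_force: [-10.6, -2.9, 7.4]
finger_gap: 0.0101
```

```bash
python3 - <<'E'
from hand import *
p,H,o=st()
print('F tool',(H.T@o['wrist_force']).round(2))
for AX in ([.008,.074,.153],[.008,.077,.153]):
  AX=np.array(AX); delta(p,H,*hand(-136,.004))
t=snap('top','top2');crop(t,170,105,160,110,5,'tc2b')
E
```

```text
[ 0.57860522  0.20128336 -0.07518395] [-0.86 -0.46  1.79 -0.48 -0.64 -0.13 -0.66 -1.38]
time_s 5.4
joint_positions [0.4349, -0.1882, 2.2342, -0.5172, 0.6067, 0.1002]
eef_pos [0.5347, 0.2226, 0.1264]
wrist_force [-10.6062, -2.8685, 7.3655]
wrist_torque [-0.5564, 1.1159, -0.5733]
finger_gap 0.0101
F tool [-12.     0.28  -5.57]
dp tool [ 0.0048 -0.0007 -0.0037] rot [-0.14  0.19  0.18]
dp tool [ 0.0048 -0.0007 -0.0037] rot [-0.14  0.19  0.18]
```

View pics/tc2b.png

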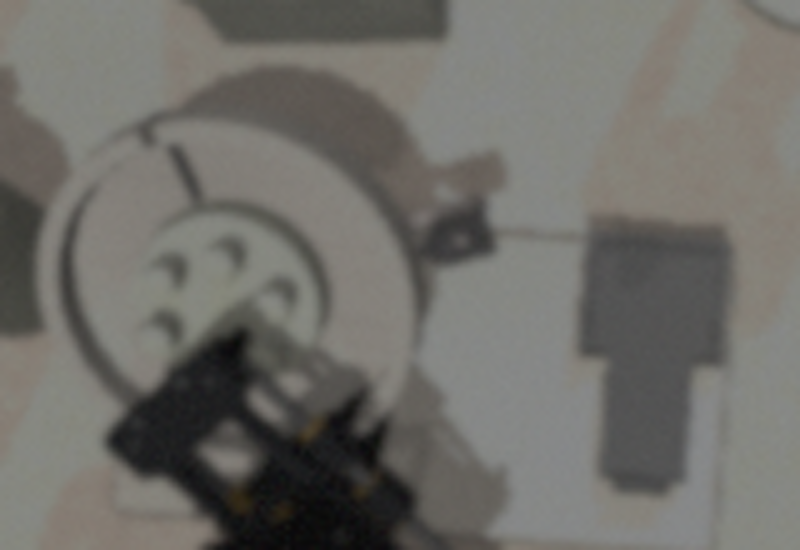

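>>> {"method": "step_arm", "body": {"angular": [[0,0,0],[5,0,0],[6,0,0],[6,0,0],[6,0,0],[6,0,0],[6,0,0],[6,0,0],[4,0,0],[0,0,0]], "dp": [[-0.003,0,-0.0015],[0,0.0074,0.0003],[0,0.0089,0.0005],[0,0.0089,0.0005],[0,0.0089,0.0005],[0,0.0089,0.0005],[0,0.0089,0.0005],[0,0.0089,0.0005],[0,0.0059,0.0002],[0,0,0]], "fingers": [1,1,1,1,1,1,1,1,1,1]}}

```text
time_s: 6.45
eef_pos: [0.5197, 0.2839, 0.1137]
ee_rot: [[0.579, 0.088, 0.811], [-0.041, 0.996, -0.079], [-0.815, 0.012, 0.58]]
wrist_force: [19.5, 0.4, -15.6]
finger_gap: 0.0098
```

```bash
python3 - <<'E'
from hand import *
p,H,o=st()
print('F tool',(H.T@o['wrist_force']).round(2))
delta(p,H,*hand(-181,.004))
t=snap('top','top3');crop(t,170,105,160,110,5,'tc3b')
E
```

```text
[ 0.57860522  0.20128336 -0.07518395] [-0.86 -0.46  1.79 -0.48 -0.64 -0.13 -0.66 -1.38]
time_s 6.45
joint_positions [0.5695, -0.1119, 2.1931, -0.6221, 0.6371, 1.0898]
eef_pos [0.5197, 0.2839, 0.1137]
wrist_force [19.548, 0.3818, -15.609]
wrist_torque [-0.0531, -0.9733, 0.1777]
finger_gap 0.0098
F tool [24.01  1.91  6.77]
dp tool [ 0.0056 -0.0026 -0.0027] rot [-0.02  0.46 -0.15]
```

View pics/tc3b.png

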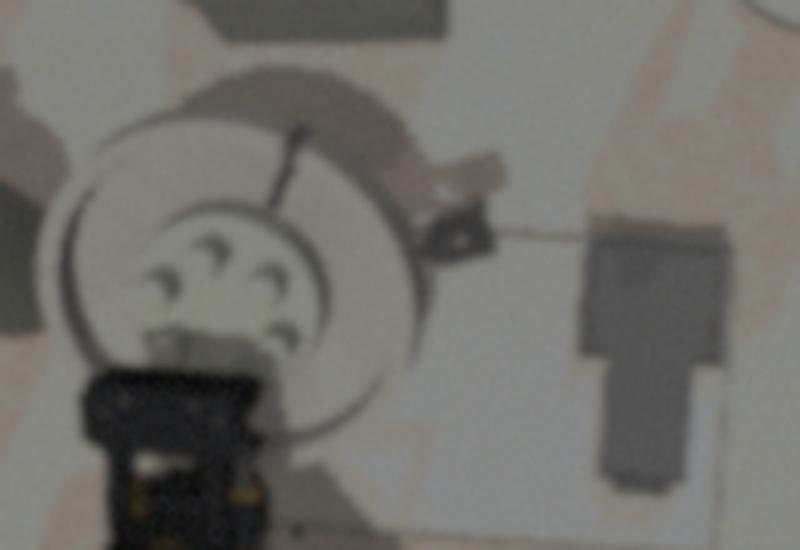

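```bash
cat > notch.py <<'E'
from hand import *
def ang(n,uv,h):
    A=axR();O=axw(0,0,h)[0];C,D=ray(n,[uv]);nz=A[:,2]
    P=C+D[0]*(((O-C)@nz)/(D[0]@nz)); q=A.T@(P-O); return np.degrees(np.arctan2(q[1],q[0])).round(2),np.hypot(q[0],q[1]).round(4)
def tb(X,Y): return ((X+.5)/5-.5+170,(Y+.5)/5-.5+105)
E
python3 - <<'E'
from notch import *
for AX in ([.008,.074,.153],[.008,.077,.153],[.010,.0755,.153]):
  AX=np.array(AX); print(ang('top',tb(303,130),0),ang('top',tb(290,165),-.022),ang('top',tb(277,203),-.022),'ptr',ang('top',tb(458,232),0))
E
```

```text
[ 0.57860522  0.20128336 -0.07518395] [-0.86 -0.46  1.79 -0.48 -0.64 -0.13 -0.66 -1.38]
(np.float64(-23.73), np.float64(0.0965)) (np.float64(-22.43), np.float64(0.0683)) (np.float64(-23.2), np.float64(0.0475)) ptr (np.float64(-68.06), np.float64(0.1172))
(np.float64(-23.73), np.float64(0.0965)) (np.float64(-22.43), np.float64(0.0683)) (np.float64(-23.2), np.float64(0.0475)) ptr (np.float64(-68.06), np.float64(0.1172))
(np.float64(-23.73), np.float64(0.0965)) (np.float64(-22.43), np.float64(0.0683)) (np.float64(-23.2), np.float64(0.0475)) ptr (np.float64(-68.06), np.float64(0.1172))
```

>>> {"method": "step_arm", "body": {"angular": [[0,0,0],[5,0,0],[6,0,0],[6,0,0],[6,0,0],[6,0,0],[6,0,0],[5,0,0],[0,0,0]], "dp": [[0.002,0,0.001],[0,0.0074,0.0003],[0,0.0089,0.0005],[0,0.0089,0.0005],[0,0.0089,0.0005],[0,0.0089,0.0005],[0,0.0089,0.0005],[0,0.0074,0.0003],[0,0,0]], "fingers": [1,1,1,1,1,1,1,1,1]}}

```text
time_s: 7.4
eef_pos: [0.5416, 0.3371, 0.1258]
ee_rot: [[0.577, 0.59, 0.565], [-0.041, 0.712, -0.701], [-0.815, 0.382, 0.435]]
wrist_force: [0.4, 0.4, -2.0]
finger_gap: 0.0102
```

```bash
python3 - <<'E'
from hand import *
p,H,o=st()
print('F tool',(H.T@o['wrist_force']).round(2))
delta(p,H,*hand(-221,.004))
t=snap('top','top4');crop(t,170,105,160,110,5,'tc4b');crop(t,220,130,60,50,12,'tc4c')
E
```

```text
[ 0.57860522  0.20128336 -0.07518395] [-0.86 -0.46  1.79 -0.48 -0.64 -0.13 -0.66 -1.38]
time_s 7.4
joint_positions [0.6333, -0.0105, 2.0733, -0.6334, 0.6855, 1.8431]
eef_pos [0.5416, 0.3371, 0.1258]
wrist_force [0.3847, 0.3514, -1.9658]
wrist_torque [-0.0342, 0.6666, -0.1847]
finger_gap 0.0102
F tool [ 1.81 -0.27 -0.88]
dp tool [ 0.0053 -0.0045 -0.0007] rot [-0.08  0.18 -0.35]
```

View pics/tc4b.png

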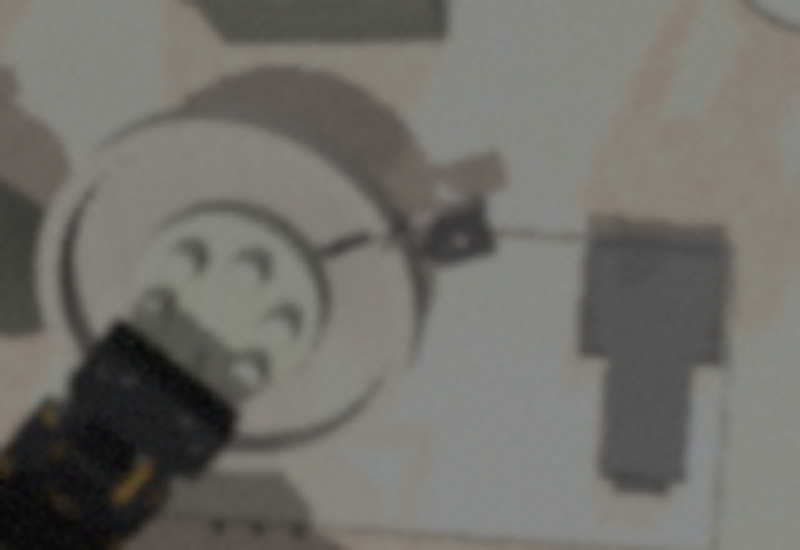

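View pics/tc4c.png

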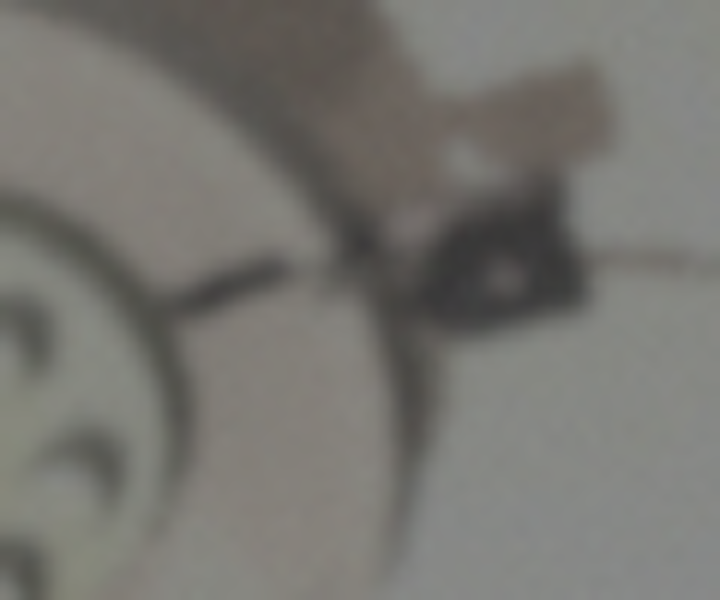

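```bash
python3 - <<'E'
from notch import *
f=lambda X,Y:((X+.5)/12-.5+220,(Y+.5)/12-.5+130)
print([ang('top',f(*q),h) for q,h in [((280,273),-.022),((225,290),-.022),((180,306),-.022),((345,257),0),((362,245),0),((415,292),0),((500,277),0),((578,250),0)]])
g=lambda P:((proj('top',P)-[220,130]+.5)*12-.5).round(0).tolist()
for d in (-60,-65,-70): d=np.radians(d);print(g(np.r_[axw(d,.09,0),axw(d,.08,0),axw(d,.075,-.022),axw(d,.05,-.022)]))
print(g(np.r_[axw(np.radians(-70),.097,0),axw(np.radians(-70),.133,0)]))
E
```

```text
[ 0.57860522  0.20128336 -0.07518395] [-0.86 -0.46  1.79 -0.48 -0.64 -0.13 -0.66 -1.38]
[(np.float64(-64.84), np.float64(0.0672)), (np.float64(-64.03), np.float64(0.0552)), (np.float64(-63.54), np.float64(0.0451)), (np.float64(-61.98), np.float64(0.089)), (np.float64(-61.49), np.float64(0.0933)), (np.float64(-68.91), np.float64(0.0987)), (np.float64(-69.9), np.float64(0.1158)), (np.float64(-69.47), np.float64(0.1323))]
[[341.0, 241.0], [297.0, 263.0], [299.0, 232.0], [193.0, 284.0]]
[[361.0, 276.0], [315.0, 294.0], [315.0, 261.0], [204.0, 303.0]]
[[377.0, 312.0], [330.0, 325.0], [329.0, 290.0], [213.0, 322.0]]
[[411.0, 303.0], [584.0, 255.0]]
```

>>> {"method": "step_arm", "body": {"angular": [[3,0,0],[3,0,0],[0,0,0],[0,0,0]], "dp": [[0,0.00445,0.0001],[0,0.00445,0.0001],[0,0,0],[0,0,0]], "fingers": [1,1,1,1]}}

```text
time_s: 7.85
eef_pos: [0.5468, 0.3427, 0.1292]
ee_rot: [[0.578, 0.644, 0.501], [-0.041, 0.636, -0.771], [-0.815, 0.425, 0.394]]
wrist_force: [4.3, 0.6, -5.3]
finger_gap: 0.0099
```

```bash
python3 - <<'E'
from hand import *
p,H,o=st()
print('F tool',(H.T@o['wrist_force']).round(2))
t=snap('top','top5');crop(t,220,130,60,50,12,'tc5c');s=snap('side','side5');crop(s,300,120,60,60,10,'sc5')
E
```

```text
[ 0.57860522  0.20128336 -0.07518395] [-0.86 -0.46  1.79 -0.48 -0.64 -0.13 -0.66 -1.38]
time_s 7.85
joint_positions [0.6359, 0.0017, 2.0548, -0.63, 0.6916, 1.9428]
eef_pos [0.5468, 0.3427, 0.1292]
wrist_force [4.3217, 0.5575, -5.3358]
wrist_torque [0.0253, 0.4954, -0.0104]
finger_gap 0.0099
F tool [ 6.82  0.87 -0.36]
```

View pics/tc5c.png

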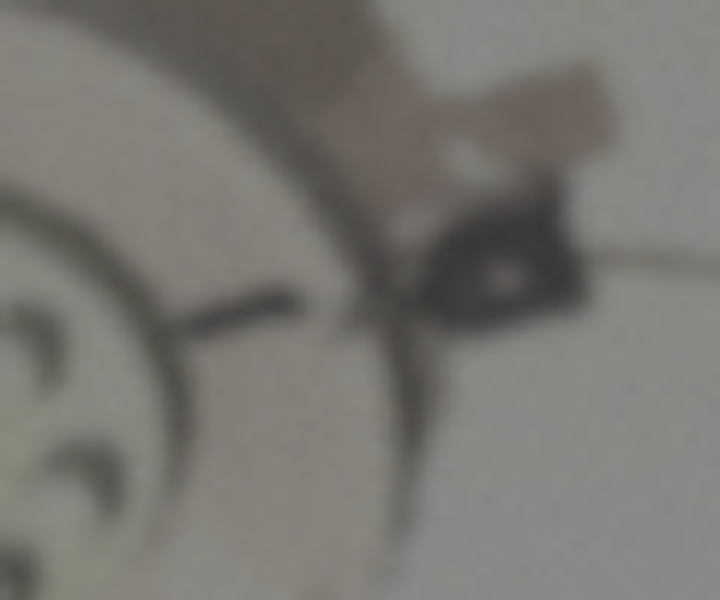

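View pics/sc5.png

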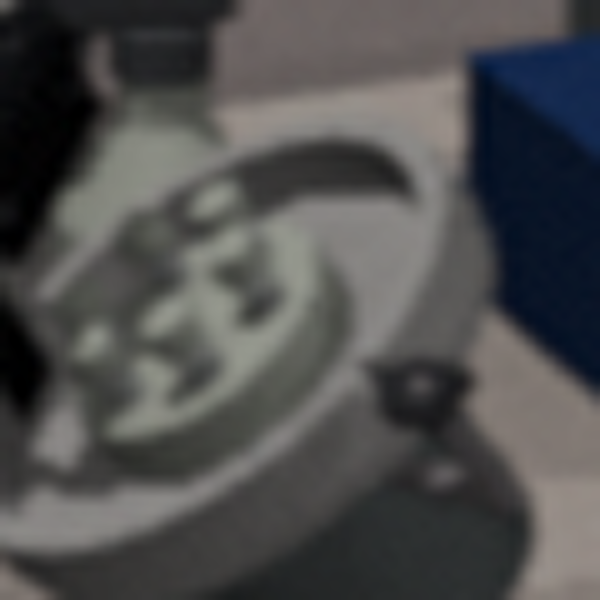

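```bash
python3 - <<'E'
from notch import *
import cv2
t=cv2.cvtColor(cv2.imread('pics/top5.png'),cv2.COLOR_BGR2GRAY)
sub=t[145:165,232:272]
cv2.imwrite('pics/z5.png',cv2.resize(cv2.normalize(sub,None,0,255,cv2.NORM_MINMAX),None,fx=20,fy=20,interpolation=cv2.INTER_NEAREST))
# dark line column centroid
pts=[]
for u in range(236,245):
    col=t[148:164,u].astype(float); w=np.clip(np.median(col)-12-col,0,None); pts.append((u,(w*np.arange(148,164)).sum()/max(w.sum(),1e-9),w.sum()))
pts=np.array(pts);print(pts.round(2).tolist())
for p in pts: print(p[0],ang('top',(p[0],p[1]),-.022))
E
```

```text
[ 0.57860522  0.20128336 -0.07518395] [-0.86 -0.46  1.79 -0.48 -0.64 -0.13 -0.66 -1.38]
[[236.0, 156.68, 49.5], [237.0, 156.35, 91.0], [238.0, 156.05, 92.0], [239.0, 155.76, 92.0], [240.0, 155.45, 105.0], [241.0, 155.14, 109.0], [242.0, 154.91, 108.5], [243.0, 154.79, 101.0], [244.0, 154.94, 68.0]]
236.0 (np.float64(-69.78), np.float64(0.0466))
237.0 (np.float64(-69.67), np.float64(0.0493))
238.0 (np.float64(-69.64), np.float64(0.0519))
239.0 (np.float64(-69.62), np.float64(0.0545))
240.0 (np.float64(-69.56), np.float64(0.0572))
241.0 (np.float64(-69.51), np.float64(0.0598))
242.0 (np.float64(-69.64), np.float64(0.0624))
243.0 (np.float64(-70.0), np.float64(0.0648))
244.0 (np.float64(-70.88), np.float64(0.067))
```

View pics/z5.png

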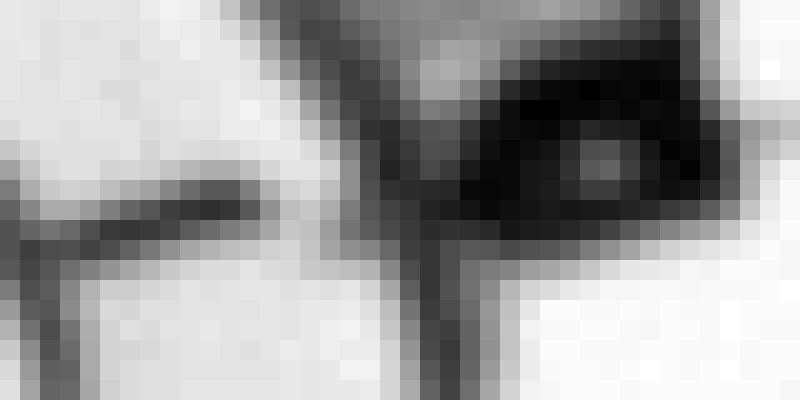

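>>> {"method": "step_arm", "body": {"angular": [[0,0,0],[0,0,0],[0,0,0],[0,0,0],[0,0,0],[0,0,0],[0,0,0],[0,0,0]], "dp": [[0,0,0],[0,0,0],[0,0,0],[0,0,0],[-0.01,0,0],[-0.02,0,0],[-0.03,0,0],[-0.04,0,0]], "fingers": [0.8,0.7,0.7,0.7,0.7,0.7,0.7,0.7]}}

```text
time_s: 8.75
eef_pos: [0.4881, 0.3465, 0.211]
ee_rot: [[0.576, 0.646, 0.5], [-0.042, 0.635, -0.771], [-0.816, 0.424, 0.393]]
wrist_force: [0.5, 1.7, 0.6]
finger_gap: 0.0286
```

```bash
cat > meas.py <<'E'
from notch import *
def line(im):
    t=cv2.cvtColor(im,cv2.COLOR_BGR2GRAY)
    for u in range(237,243):
        col=t[148:164,u].astype(float); w=np.clip(np.median(col)-12-col,0,None); v=(w*np.arange(148,164)).sum()/w.sum(); print(ang('top',(u,v),-.022))
E
python3 - <<'E'
from meas import *
p,H,o=st()
t=snap('top','top6');line(t)
s=snap('side','side6')
E
```

```text
[ 0.57860522  0.20128336 -0.07518395] [-0.86 -0.46  1.79 -0.48 -0.64 -0.13 -0.66 -1.38]
time_s 8.75
joint_positions [0.7148, -0.1868, 2.0788, -0.565, 0.8704, 1.8974]
eef_pos [0.4881, 0.3465, 0.211]
wrist_force [0.497, 1.7375, 0.5628]
wrist_torque [-0.082, 0.4371, 0.0006]
finger_gap 0.0286
(np.float64(-69.65), np.float64(0.0493))
(np.float64(-69.7), np.float64(0.0519))
(np.float64(-69.59), np.float64(0.0545))
(np.float64(-69.61), np.float64(0.0571))
(np.float64(-69.66), np.float64(0.0597))
(np.float64(-69.58), np.float64(0.0624))
```

View pics/top6.png

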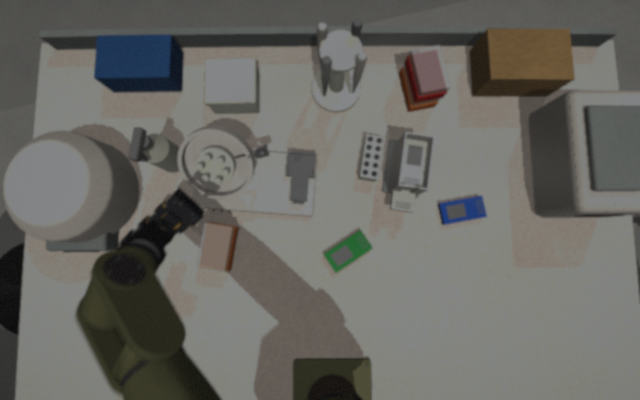

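View pics/side6.png

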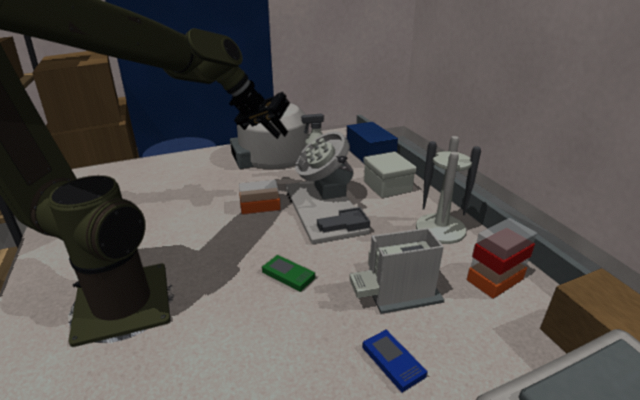

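```bash
cat > mg.py <<'E'
from mag import *
from hand import st,delta,Ro
def graspR(Rw,tilt=25):
    t=np.radians(tilt); x=np.array([np.sin(t),0,-np.cos(t)]); z=np.array([0,-1.,0]); return Rw@np.c_[x,np.cross(z,x),z]
def mpose(x,z,y=0,tilt=25): return M@np.array([x,y,z])+tm,graspR(M,tilt)
E
python3 - <<'E'
from mg import *
p,H,o=st()
print((H.T@np.array([-.02,0,.14])).round(4))
tp_,G=mpose(-.069,.22); print(tp_)
p2=p+np.array([-.02,0,.14]); delta(p2,H,np.r_[tp_[:2],.35],G); print(G.round(3).tolist())
print('rack',((atz('top',[t2(120,350),t2(220,360),t2(255,95),t2(155,80)],.045)-tm)@M).round(3))
E
```

```text
[ 0.57956141 -0.19963823 -0.15801689] [-0.3 -0.8  1.2  1.2  1.7 -0.8 -0.1  0.3 -2.5 -0.7  0.2 -1.6 -0.1 -0.2
  0.2 -0.1]
[ 0.57860522  0.20128336 -0.07518395] [-0.86 -0.46  1.79 -0.48 -0.64 -0.13 -0.66 -1.38]
time_s 8.85
joint_positions [0.717, -0.1928, 2.0735, -0.5659, 0.8684, 1.8978]
eef_pos [0.4895, 0.3495, 0.2184]
wrist_force [0.0624, 0.7258, 0.864]
wrist_torque [-0.0179, 0.4714, -0.0016]
finger_gap 0.0281
[-0.1252  0.0482  0.0448]
[ 0.51142106 -0.18878038  0.22      ]
dp tool [ 0.0492 -0.3178  0.4338] rot [ 46.83   1.17 -11.48]
[[0.417, 0.895, -0.157], [-0.067, -0.143, -0.988], [-0.906, 0.423, 0.0]]
rack [[-0.022  0.118  0.045]
 [-0.019  0.074  0.045]
 [ 0.103  0.074  0.045]
 [ 0.103  0.119  0.045]]
```

>>> {"method": "step_arm", "body": {"angular": [[0,0,0],[0,0,0],[0,0,0],[0,0,0],[0,0,0],[0,0,0],[0,0,0],[0,0,0],[0,0,0],[0,0,0],[0,0,0],[0,0,0],[0,0,0],[0,0,0],[0,0,0],[0,0,0],[0,0,0],[0,0,0]], "dp": [[-0.031,0.012,0.011],[-0.031,0.012,0.011],[-0.031,0.012,0.011],[-0.031,0.012,0.011],[0.0035,-0.0227,0.031],[0.0035,-0.0227,0.031],[0.0035,-0.0227,0.031],[0.0035,-0.0227,0.031],[0.0035,-0.0227,0.031],[0.0035,-0.0227,0.031],[0.0035,-0.0227,0.031],[0.0035,-0.0227,0.031],[0.0035,-0.0227,0.031],[0.0035,-0.0227,0.031],[0.0035,-0.0227,0.031],[0.0035,-0.0227,0.031],[0.0035,-0.0227,0.031],[0.0035,-0.0227,0.031]], "fingers": [0.7,0.7,0.7,0.7,0.7,0.7,0.7,0.7,0.7,0.7,0.6,0.5,0.4,0.3,0.2,0.1,0.1,0.1]}}

```text
time_s: 10.65
eef_pos: [0.5105, -0.1916, 0.3453]
ee_rot: [[0.579, 0.645, 0.5], [-0.041, 0.634, -0.772], [-0.815, 0.426, 0.393]]
wrist_force: [0.3, -0.5, -0.8]
finger_gap: 0.0835
```

>>> {"method": "step_arm", "body": {"angular": [[7.8,0.2,-1.9],[7.8,0.2,-1.9],[7.8,0.2,-1.9],[7.8,0.2,-1.9],[7.8,0.2,-1.9],[7.8,0.2,-1.9],[0,0,0]], "dp": [[0,0,0],[0,0,0],[0,0,0],[0,0,0],[0,0,0],[0,0,0],[0,0,0]], "fingers": [0.1,0.1,0.1,0.1,0.1,0.1,0.1]}}

```text
time_s: 11.35
eef_pos: [0.5113, -0.1899, 0.3454]
ee_rot: [[0.411, 0.898, -0.158], [-0.073, -0.14, -0.987], [-0.909, 0.417, 0.007]]
wrist_force: [-0.7, 0.1, 0.1]
finger_gap: 0.0861
```

```bash
python3 - <<'E'
from mg import *
p,H,o=st()
for z in (.2,.12,.05): delta(p,H,*mpose(-.069,z))
E
```

```text
[ 0.57956141 -0.19963823 -0.15801689] [-0.3 -0.8  1.2  1.2  1.7 -0.8 -0.1  0.3 -2.5 -0.7  0.2 -1.6 -0.1 -0.2
  0.2 -0.1]
[ 0.57860522  0.20128336 -0.07518395] [-0.86 -0.46  1.79 -0.48 -0.64 -0.13 -0.66 -1.38]
time_s 11.35
joint_positions [-0.5267, -0.4155, 1.9881, 0.1572, 1.1663, 1.1686]
eef_pos [0.5113, -0.1899, 0.3454]
wrist_force [-0.6822, 0.1393, 0.1152]
wrist_torque [0.0037, 0.433, 0.062]
finger_gap 0.0861
dp tool [ 0.1321 -0.0608 -0.0022] rot [0.15 0.4  0.33]
dp tool [ 0.2048 -0.0942 -0.0027] rot [0.15 0.4  0.33]
dp tool [ 0.2684 -0.1234 -0.0033] rot [0.15 0.4  0.33]
```

>>> {"method": "step_arm", "body": {"angular": [[0.15,0.4,0.3],[0,0,0],[0,0,0],[0,0,0],[0,0,0],[0,0,0],[0,0,0]], "dp": [[0.034,-0.0157,-0.0005],[0.034,-0.0157,-0.0005],[0.034,-0.0157,-0.0005],[0.034,-0.0157,-0.0005],[0.034,-0.0157,0],[0.034,-0.0157,0],[0,0,0]], "fingers": [0.1,0.1,0.1,0.1,0.1,0.1,0.1]}}

```text
time_s: 12.05
eef_pos: [0.5075, -0.1858, 0.1133]
ee_rot: [[0.407, 0.9, -0.156], [-0.061, -0.143, -0.988], [-0.911, 0.412, -0.004]]
wrist_force: [-1.3, 0.6, -0.7]
finger_gap: 0.0855
```

```bash
python3 - <<'E'
from mg import *
p,H,o=st()
for z in (.12,.09,.05): delta(p,H,*mpose(-.069,z))
t=snap('top','top7');s=snap('side','side7')
crop(t,340,110,110,120,5,'tc7');crop(s,310,160,150,150,4,'sc7')
E
```

```text
[ 0.57956141 -0.19963823 -0.15801689] [-0.3 -0.8  1.2  1.2  1.7 -0.8 -0.1  0.3 -2.5 -0.7  0.2 -1.6 -0.1 -0.2
  0.2 -0.1]
[ 0.57860522  0.20128336 -0.07518395] [-0.86 -0.46  1.79 -0.48 -0.64 -0.13 -0.66 -1.38]
time_s 12.05
joint_positions [-0.5283, -0.2428, 2.2547, 0.2271, 0.7454, 1.0623]
eef_pos [0.5075, -0.1858, 0.1133]
wrist_force [-1.2745, 0.6223, -0.7233]
wrist_torque [-0.0413, 0.4067, -0.0099]
finger_gap 0.0855
dp tool [-0.0044  0.0067  0.0023] rot [ 0.   -0.23  0.69]
dp tool [ 0.023  -0.0056  0.0024] rot [ 0.   -0.23  0.69]
dp tool [ 0.0594 -0.0221  0.0025] rot [ 0.   -0.23  0.69]
```

View pics/tc7.png

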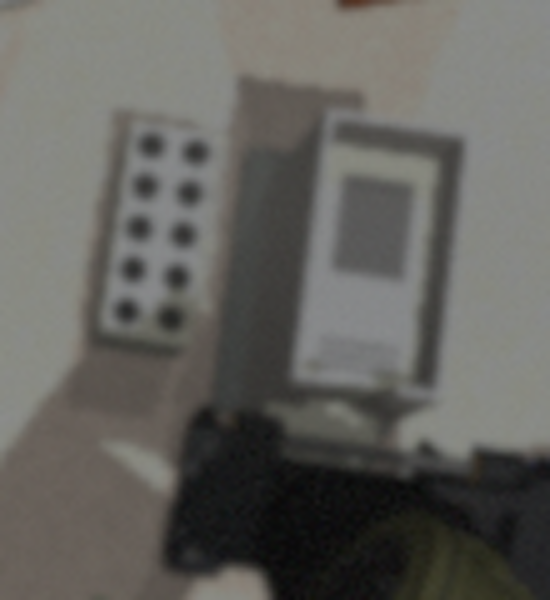

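View pics/sc7.png

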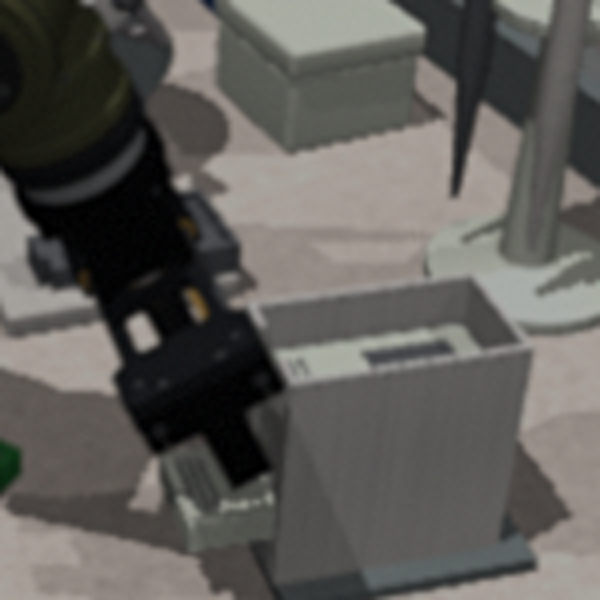

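>>> {"method": "step_arm", "body": {"angular": [[0,-0.2,0.7],[0,0,0],[0,0,0],[0,0,0],[0,0,0]], "dp": [[0.015,-0.006,0.002],[0.015,-0.0055,0],[0.015,-0.0055,0],[0.013,-0.0045,0],[0,0,0]], "fingers": [0.1,0.1,0.1,0.1,0.1]}}

```text
time_s: 12.65
eef_pos: [0.5178, -0.1916, 0.0602]
ee_rot: [[0.429, 0.889, -0.159], [-0.072, -0.141, -0.987], [-0.901, 0.435, 0.004]]
wrist_force: [0.2, -0.0, 0.2]
finger_gap: 0.0854
```

```bash
python3 - <<'E'
from mg import *
p,H,o=st(); print((M.T@(p-tm)).round(4)); delta(p,H,*mpose(-.069,.05))
s=snap('side','side8')
crop(s,310,180,150,130,5,'sc8')
E
```

```text
[ 0.57956141 -0.19963823 -0.15801689] [-0.3 -0.8  1.2  1.2  1.7 -0.8 -0.1  0.3 -2.5 -0.7  0.2 -1.6 -0.1 -0.2
  0.2 -0.1]
[ 0.57860522  0.20128336 -0.07518395] [-0.86 -0.46  1.79 -0.48 -0.64 -0.13 -0.66 -1.38]
time_s 12.65
joint_positions [-0.5285, -0.1365, 2.2745, 0.2766, 0.5975, 1.0037]
eef_pos [0.5178, -0.1916, 0.0602]
wrist_force [0.2274, -0.0202, 0.1654]
wrist_torque [0.0322, 0.3652, 0.0237]
finger_gap 0.0854
[-0.0623 -0.0018  0.0602]
dp tool [ 0.0063 -0.0105 -0.0019] rot [ 0.01  0.23 -0.76]
```

View pics/sc8.png

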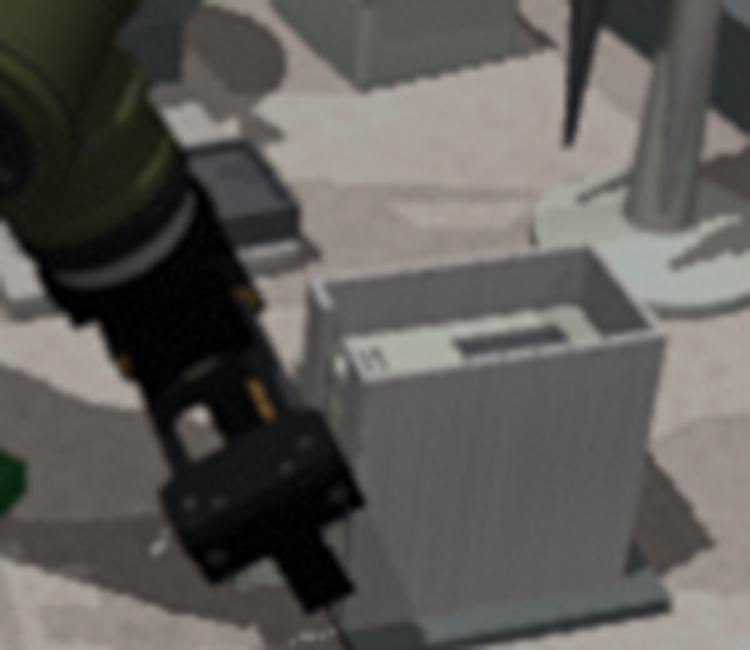

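>>> {"method": "step_arm", "body": {"angular": [[0,0.2,-0.7],[0,0,0],[0,0,0],[0,0,0],[0,0,0]], "dp": [[0.003,-0.005,-0.002],[0.003,-0.0055,0],[0,0,0],[0,0,0],[0,0,0]], "fingers": [0.1,0.1,0.1,0.1,0.1]}}

```text
time_s: 13.2
eef_pos: [0.5106, -0.1882, 0.0493]
ee_rot: [[0.417, 0.895, -0.158], [-0.067, -0.143, -0.987], [-0.906, 0.423, -0.0]]
wrist_force: [0.3, -1.0, 0.4]
finger_gap: 0.0856
```

```bash
python3 - <<'E'
from mg import *
p,H,o=st(); print((M.T@(p-tm)).round(4)); delta(p,H,*mpose(-.069,.05))
E
```

```text
[ 0.57956141 -0.19963823 -0.15801689] [-0.3 -0.8  1.2  1.2  1.7 -0.8 -0.1  0.3 -2.5 -0.7  0.2 -1.6 -0.1 -0.2
  0.2 -0.1]
[ 0.57860522  0.20128336 -0.07518395] [-0.86 -0.46  1.79 -0.48 -0.64 -0.13 -0.66 -1.38]
time_s 13.2
joint_positions [-0.5295, -0.1304, 2.2883, 0.2782, 0.5916, 0.9995]
eef_pos [0.5106, -0.1882, 0.0493]
wrist_force [0.2875, -0.9934, 0.3999]
wrist_torque [-0.0241, 0.4209, -0.0465]
finger_gap 0.0856
[-0.0699  0.0004  0.0493]
dp tool [-0.0003  0.0011  0.0004] rot [-0.05  0.02 -0.01]
```

Well placed. Close on the cartridge.

>>> {"method": "step_arm", "body": {"angular": [[0,0,0],[0,0,0],[0,0,0],[0,0,0],[0,0,0],[0,0,0]], "dp": [[0,0,0],[0,0,0],[0,0,0],[0,0,0],[0,0,0],[0,0,0]], "fingers": [0.2,0.3,0.4,0.5,0.5,0.5]}}

```text
time_s: 13.8
eef_pos: [0.5105, -0.1882, 0.049]
ee_rot: [[0.417, 0.895, -0.158], [-0.067, -0.144, -0.987], [-0.906, 0.422, -0.0]]
wrist_force: [-0.9, 0.4, -0.0]
finger_gap: 0.0597
```

```bash
python3 - <<'E'
from mg import *
p,H,o=st(); print((M.T@(p-tm)).round(4),(H.T@o['wrist_force']).round(2)); 
x=M@np.array([-1,0,0]); print('tool dir of mag -x',(H.T@x).round(4),'up',H.T@[0,0,1])
E
```

```text
[ 0.57956141 -0.19963823 -0.15801689] [-0.3 -0.8  1.2  1.2  1.7 -0.8 -0.1  0.3 -2.5 -0.7  0.2 -1.6 -0.1 -0.2
  0.2 -0.1]
[ 0.57860522  0.20128336 -0.07518395] [-0.86 -0.46  1.79 -0.48 -0.64 -0.13 -0.66 -1.38]
time_s 13.8
joint_positions [-0.5295, -0.13, 2.2884, 0.2782, 0.5915, 0.9996]
eef_pos [0.5105, -0.1882, 0.049]
wrist_force [-0.8603, 0.4364, -0.0109]
wrist_torque [-0.0827, 0.4329, -0.0911]
finger_gap 0.0597
[-0.07    0.0004  0.049 ] [-0.38 -0.84 -0.29]
tool dir of mag -x [-0.4224 -0.9064  0.001 ] up [-9.06424256e-01  4.22368341e-01 -2.27825093e-04]
```

```bash
cat > fk.py <<'E'
import numpy as np
from scipy.optimize import least_squares
from scipy.spatial.transform import Rotation as Ro
D=[([1.2304,.1245,1.6516,0,1.3675,-.0826],[.1656,.628,.2324]),
([0.394,-0.4658,2.0037,-0.3025,1.068,-0.8484],[.5147,.1948,.3811]),
([0.3577,-0.2527,2.1896,-0.3953,0.6864,-0.7138],[.5519,.1924,.1773]),
([0.3435,-0.184,2.1803,-0.4174,0.6071,-0.699],[.5716,.1943,.1539]),
([0.4349,-0.1882,2.2342,-0.5172,0.6067,0.1002],[.5347,.2226,.1264]),
([0.5695,-0.1119,2.1931,-0.6221,0.6371,1.0898],[.5197,.2839,.1137]),
([0.6333,-0.0105,2.0733,-0.6334,0.6855,1.8431],[.5416,.3371,.1258]),
([0.6359,0.0017,2.0548,-0.63,0.6916,1.9428],[.5468,.3427,.1292]),
([0.7148,-0.1868,2.0788,-0.565,0.8704,1.8974],[.4881,.3465,.211]),
([-0.5267,-0.4155,1.9881,0.1572,1.1663,1.1686],[.5113,-.1899,.3454]),
([-0.5283,-0.2428,2.2547,0.2271,0.7454,1.0623],[.5075,-.1858,.1133]),
([-0.5285,-0.1365,2.2745,0.2766,0.5975,1.0037],[.5178,-.1916,.0602]),
([-0.5295,-0.13,2.2884,0.2782,0.5915,0.9996],[.5105,-.1882,.049])]
def fk(q,P,s4=1,s6=-1):
    d1,a1,b,L2,a3,L4,a5,L6=P
    R=Ro.from_euler('z',q[0]);p=R.apply([a1,b,0])+[0,0,d1]
    R=R*Ro.from_euler('y',q[1]);p=p+R.apply([0,0,L2])
    R=R*Ro.from_euler('y',q[2]);p=p+R.apply([a3,0,L4])
    R=R*Ro.from_euler('z',s4*q[3])*Ro.from_euler('y',q[4]);p=p+R.apply([a5,0,L6])
    # tool: x along local z ; z axis at q6
    R=R*Ro.from_euler('z',s6*q[5])
    return p,R
if __name__=='__main__':
    for s4 in(1,-1):
        f=lambda P:np.concatenate([fk(q,P,s4)[0]-p for q,p in D])
        r=least_squares(f,[.3,0,.05,.4,0,.4,0,.25]); print(s4,r.x.round(4),np.abs(r.fun).max(),np.sqrt((r.fun**2).mean()))
    print(fk(D[-1][0],r.x,1)[1].as_matrix().round(3))
E
python3 fk.py
```

```text
1 [2.232e-01 1.000e-04 5.360e-02 4.524e-01 4.250e-02 6.131e-01 0.000e+00
 2.731e-01] 7.617323971695344e-05 3.401288974188271e-05
-1 [-0.009   0.0047  0.0456  0.1717 -0.1111  0.5038 -0.145  -0.0512] 0.039736424031872386 0.02266639949625307
[[-0.88  -0.228  0.417]
 [-0.28   0.958 -0.067]
 [-0.384 -0.175 -0.906]]
```

```bash
cat > ik.py <<'E'
from fk import *
PP=[.2232,.0001,.0536,.4524,.0425,.6131,0,.2731]
def pose(q):
    p,R=fk(q,PP,1,S6); m=R.as_matrix(); return p,np.c_[m[:,2],m[:,1]*SY,m[:,0]*SY*1.0]
def fit(D0,Rm):
    pass
LO=np.array([-2.61,-1.02,.03,-1.35,.32,-2.91]);HI=np.array([2.61,2.33,2.71,4.49,2.68,2.91])
def ik(p,H,q0):
    def f(q):
        a,B=pose(q); return np.r_[(a-p)*10,Ro.from_matrix(B.T@H).as_rotvec()]
    r=least_squares(f,q0,bounds=(LO-1,HI+1)); return r.x,np.abs(r.fun).max()
S6=1;SY=1
E
python3 - <<'E'
import fk,numpy as np
for s in (1,-1):
  print(fk.fk([-0.5295,-0.13,2.2884,0.2782,0.5915,0.9996],[.2232,.0001,.0536,.4524,.0425,.6131,0,.2731],1,s)[1].as_matrix().round(3))
E
```

```text
[[ 0.158  0.895  0.417]
 [ 0.987 -0.144 -0.067]
 [ 0.     0.422 -0.906]]
[[-0.88  -0.228  0.417]
 [-0.28   0.958 -0.067]
 [-0.384 -0.175 -0.906]]
```

```bash
sed -i 's/return p,np.c_\[.*/return p,np.c_[m[:,2],m[:,1],-m[:,0]]/' ik.py
python3 - <<'E'
from ik import *
from mg import *
from hand import R as RL,t as tL
q=[-0.5295,-0.13,2.2884,0.2782,0.5915,0.9996]
p,H=pose(q);print(H.round(3).tolist())
p=np.array([.5105,-.1882,.049])
for d in (0,.05,.08,.1):
    x,e=ik(p+M@[-d,0,0],H,q);print(d,x.round(3),e.round(5))
for z in (.1,.15,.2):
    x,e=ik(p+M@[-.1,0,z-.049],H,x);print('up',z,x.round(3),e.round(5))
G=graspR(RL)
for z in (.15,.1,.048):
    tp_=RL@np.array([.012-.038,-.121,z])+tL; x,e=ik(tp_,G,x);print('bay',z,tp_.round(3),x.round(3),e.round(5))
E
```

```text
[ 0.57956141 -0.19963823 -0.15801689] [-0.3 -0.8  1.2  1.2  1.7 -0.8 -0.1  0.3 -2.5 -0.7  0.2 -1.6 -0.1 -0.2
  0.2 -0.1]
[ 0.57860522  0.20128336 -0.07518395] [-0.86 -0.46  1.79 -0.48 -0.64 -0.13 -0.66 -1.38]
[[0.417, 0.895, -0.158], [-0.067, -0.144, -0.987], [-0.906, 0.422, -0.0]]
0 [-0.529 -0.13   2.288  0.278  0.592  1.   ] 0.0
0.05 [-0.577 -0.259  2.394  0.298  0.625  0.944] 0.0
0.08 [-0.612 -0.346  2.458  0.308  0.656  0.908] 0.0
0.1 [-0.638 -0.409  2.5    0.314  0.683  0.884] 0.0
up 0.1 [-0.638 -0.51   2.467  0.272  0.811  0.941] 0.0
up 0.15 [-0.638 -0.583  2.422  0.247  0.926  0.98 ] 0.0
up 0.2 [-0.638 -0.632  2.365  0.23   1.029  1.011] 0.0
bay 0.15 [0.544 0.083 0.15 ] [ 0.087 -0.272  2.213 -0.098  0.772  1.789] 0.0
bay 0.1 [0.544 0.083 0.1  ] [ 0.087 -0.202  2.249 -0.111  0.666  1.805] 0.0
bay 0.048 [0.544 0.083 0.048] [ 0.087 -0.112  2.274 -0.131  0.552  1.83 ] 0.0
```

>>> {"method": "step_arm", "body": {"angular": [[0,0,0],[0,0,0],[0,0,0],[0,0,0],[0,0,0],[0,0,0],[0,0,0],[0,0,0]], "dp": [[-0.0021,-0.0045,0],[-0.0021,-0.0045,0],[-0.0042,-0.009,0],[-0.0042,-0.009,0],[-0.0042,-0.009,0],[-0.0042,-0.009,0],[0,0,0],[0,0,0]], "fingers": [0.6,0.6,0.6,0.6,0.6,0.6,0.6,0.6]}}

```text
time_s: 14.6
eef_pos: [0.4604, -0.18, 0.0488]
ee_rot: [[0.416, 0.896, -0.158], [-0.066, -0.144, -0.987], [-0.907, 0.421, -0.001]]
wrist_force: [-4.9, 1.4, 3.6]
finger_gap: 0.0597
```

```bash
python3 - <<'E'
from mg import *
p,H,o=st(); print((M.T@(p-tm)).round(4),(H.T@o['wrist_force']).round(2))
s=snap('side','side9'); crop(s,310,200,150,120,5,'sc9');t=snap('top','top9');crop(t,340,110,110,130,5,'tc9')
E
```

```text
[ 0.57956141 -0.19963823 -0.15801689] [-0.3 -0.8  1.2  1.2  1.7 -0.8 -0.1  0.3 -2.5 -0.7  0.2 -1.6 -0.1 -0.2
  0.2 -0.1]
[ 0.57860522  0.20128336 -0.07518395] [-0.86 -0.46  1.79 -0.48 -0.64 -0.13 -0.66 -1.38]
time_s 14.6
joint_positions [-0.5774, -0.2599, 2.3951, 0.2969, 0.6268, 0.9444]
eef_pos [0.4604, -0.18, 0.0488]
wrist_force [-4.8928, 1.3998, 3.6061]
wrist_torque [-0.0324, 0.7808, 0.0299]
finger_gap 0.0597
[-0.1208  0.0006  0.0488] [-5.4  -3.07 -0.61]
```

View pics/sc9.png

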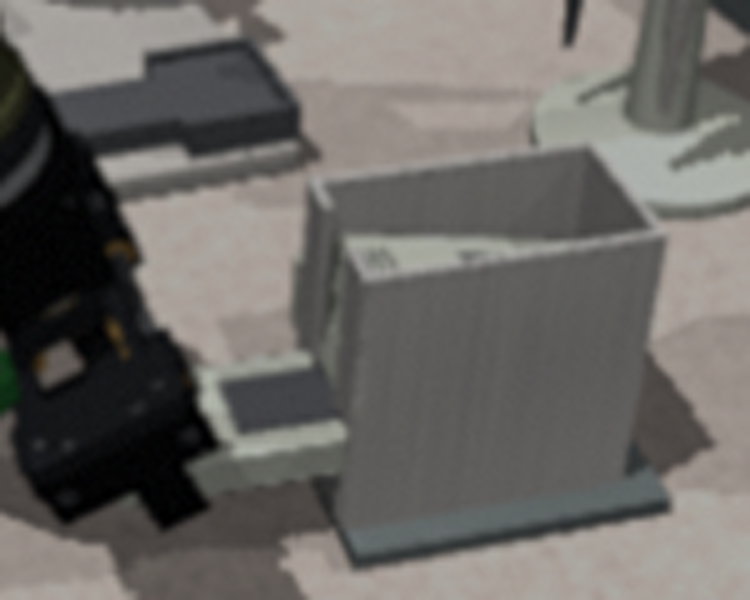

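View pics/tc9.png

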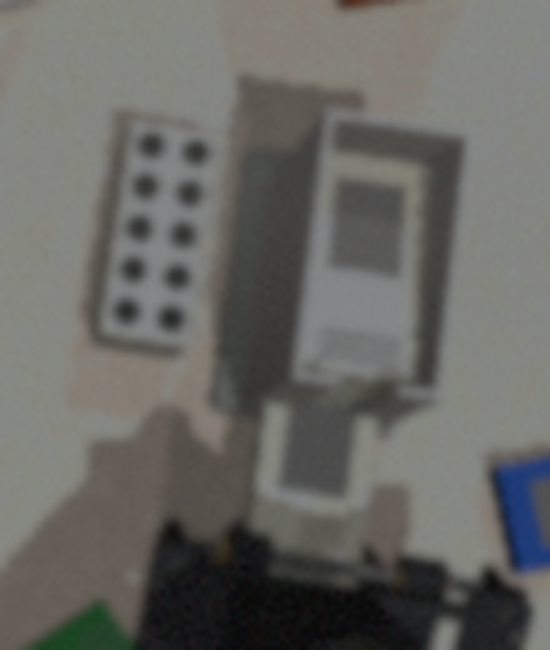

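>>> {"method": "step_arm", "body": {"angular": [[0,0,0],[0,0,0],[0,0,0],[0,0,0],[0,0,0],[0,0,0],[0,0,0],[0,0,0],[0,0,0]], "dp": [[-0.0021,-0.0045,0],[-0.0042,-0.009,0],[-0.0042,-0.009,0],[-0.0042,-0.009,0],[-0.0042,-0.009,0],[-0.0042,-0.009,0],[-0.0021,-0.0045,0],[0,0,0],[0,0,0]], "fingers": [0.6,0.6,0.6,0.6,0.6,0.6,0.6,0.6,0.6]}}

```text
time_s: 15.6
eef_pos: [0.4025, -0.1709, 0.0491]
ee_rot: [[0.417, 0.895, -0.159], [-0.067, -0.144, -0.987], [-0.906, 0.423, -0.0]]
wrist_force: [0.5, -0.1, -1.2]
finger_gap: 0.06
```

```bash
python3 - <<'E'
from mg import *
p,H,o=st(); print((M.T@(p-tm)).round(4),(H.T@o['wrist_force']).round(2))
s=snap('side','side10'); crop(s,310,200,150,120,5,'sc10');t=snap('top','top10');crop(t,340,110,110,130,5,'tc10')
E
```

```text
[ 0.57956141 -0.19963823 -0.15801689] [-0.3 -0.8  1.2  1.2  1.7 -0.8 -0.1  0.3 -2.5 -0.7  0.2 -1.6 -0.1 -0.2
  0.2 -0.1]
[ 0.57860522  0.20128336 -0.07518395] [-0.86 -0.46  1.79 -0.48 -0.64 -0.13 -0.66 -1.38]
time_s 15.6
joint_positions [-0.6516, -0.44, 2.5198, 0.3166, 0.697, 0.8722]
eef_pos [0.4025, -0.1709, 0.0491]
wrist_force [0.5056, -0.1442, -1.238]
wrist_torque [0.0401, 0.5157, -0.0325]
finger_gap 0.06
[-0.1794  0.0005  0.0491] [ 1.34 -0.05  0.06]
```

View pics/sc10.png

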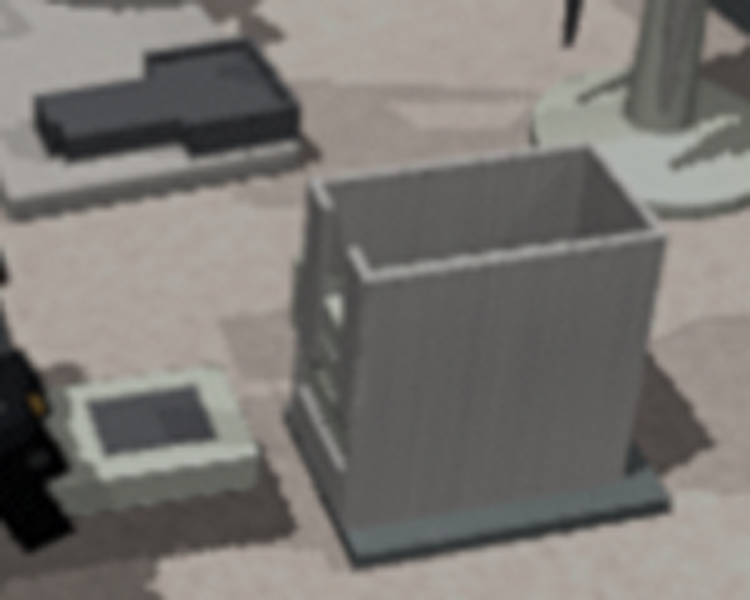

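View pics/tc10.png

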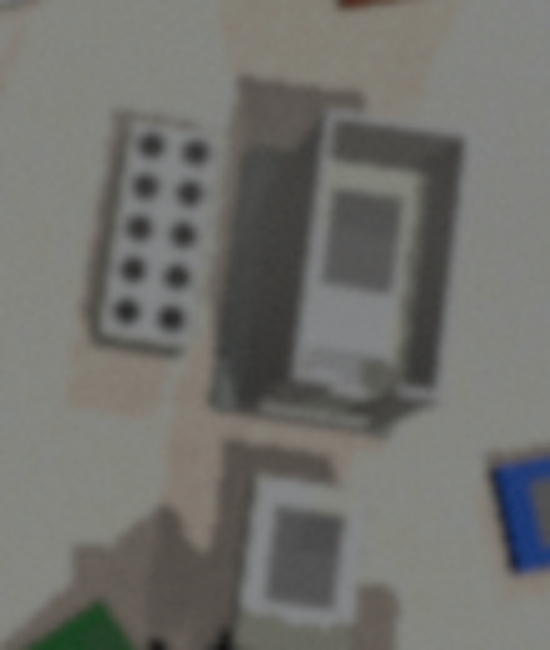

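```bash
python3 - <<'E'
from mg import *
from hand import R as RL,t as tL
c=lambda X,Y:((X+.5)/5-.5+340,(Y+.5)/5-.5+110)
print(((atz('top',[c(330,160),c(421,170),c(405,385)],.10)-tm)@M).round(4))
# held cartridge corners z=.06-.0005
C=((atz('top',[c(255,475),c(362,488)],.059)-tm)@M);print('held far end',C.round(4))
p,H,o=st(); print((M.T@(p-tm)).round(4))
up=p+np.array([0,0,.10]); G=graspR(RL)
print('up',(H.T@[0,0,.1]).round(4))
b=RL@np.array([.012-.038,-.121,.149])+tL
delta(up,H,b,G)
E
```

```text
[ 0.57956141 -0.19963823 -0.15801689] [-0.3 -0.8  1.2  1.2  1.7 -0.8 -0.1  0.3 -2.5 -0.7  0.2 -1.6 -0.1 -0.2
  0.2 -0.1]
[ 0.57860522  0.20128336 -0.07518395] [-0.86 -0.46  1.79 -0.48 -0.64 -0.13 -0.66 -1.38]
[[ 0.0786  0.0201  0.1   ]
 [ 0.0804 -0.0264  0.1   ]
 [-0.0305 -0.0314  0.1   ]]
held far end [[-0.0817  0.0299  0.059 ]
 [-0.0802 -0.0263  0.059 ]]
time_s 15.7
joint_positions [-0.6512, -0.4392, 2.519, 0.3166, 0.697, 0.8722]
eef_pos [0.4028, -0.171, 0.0492]
wrist_force [0.4302, -0.3507, -0.4226]
wrist_torque [0.0484, 0.4557, -0.0091]
finger_gap 0.0597
[-0.179   0.0005  0.0492]
up [-0.0906  0.0423 -0.    ]
dp tool [ 0.042   0.0895 -0.2726] rot [-4.35  2.02  0.01]
```

>>> {"method": "step_arm", "body": {"angular": [[0,0,0],[0,0,0],[0,0,0],[0,0,0],[0,0,0],[0,0,0],[0,0,0],[0,0,0],[0,0,0],[0,0,0],[0,0,0],[0,0,0],[0,0,0],[0,0,0],[0,0,0],[-1.1,0.5,0],[-1.1,0.5,0],[-1.1,0.5,0],[-1.1,0.5,0],[0,0,0]], "dp": [[-0.015,0.007,0],[-0.03,0.014,0],[-0.03,0.014,0],[-0.0156,0.0073,0],[0.002,0.0045,-0.0136],[0.004,0.009,-0.0273],[0.004,0.009,-0.0273],[0.004,0.009,-0.0273],[0.004,0.009,-0.0273],[0.004,0.009,-0.0273],[0.004,0.009,-0.0273],[0.004,0.009,-0.0273],[0.004,0.009,-0.0273],[0.004,0.009,-0.0273],[0.004,0.004,-0.0136],[0,0,0],[0,0,0],[0,0,0],[0,0,0],[0,0,0]], "fingers": [0.6,0.6,0.6,0.6,0.6,0.6,0.6,0.6,0.6,0.6,0.6,0.6,0.6,0.6,0.6,0.6,0.6,0.6,0.6,0.6]}}

```text
time_s: 17.7
eef_pos: [0.5436, 0.0831, 0.1485]
ee_rot: [[0.42, 0.904, -0.075], [-0.032, -0.067, -0.997], [-0.907, 0.422, 0.0]]
wrist_force: [1.1, 0.7, -1.0]
finger_gap: 0.0597
```

```bash
cat > bayp.py <<'E'
from mg import *
from hand import R as RL,t as tL
G=graspR(RL)
def bpose(z,rel=-.038,bx=.012,by=-.121): return RL@np.array([bx+rel,by,z])+tL,G
E
python3 - <<'E'
from bayp import *
p,H,o=st(); print((RL.T@(p-tL)).round(4),(H.T@o['wrist_force']).round(2))
for z in (.149,.075,.049): delta(p,H,*bpose(z))
s=snap('side','side11'); crop(s,280,130,130,130,5,'sc11');t=snap('top','top11');crop(t,230,120,110,120,6,'tc11')
E
```

```text
[ 0.57956141 -0.19963823 -0.15801689] [-0.3 -0.8  1.2  1.2  1.7 -0.8 -0.1  0.3 -2.5 -0.7  0.2 -1.6 -0.1 -0.2
  0.2 -0.1]
[ 0.57860522  0.20128336 -0.07518395] [-0.86 -0.46  1.79 -0.48 -0.64 -0.13 -0.66 -1.38]
time_s 17.7
joint_positions [0.0882, -0.2689, 2.2131, -0.0988, 0.7698, 1.7896]
eef_pos [0.5436, 0.0831, 0.1485]
wrist_force [1.0601, 0.6864, -1.0095]
wrist_torque [-0.0004, 0.5285, 0.0164]
finger_gap 0.0597
[-0.026  -0.1205  0.1485] [ 1.34  0.49 -0.76]
dp tool [-0.0004  0.0002  0.0005] rot [0.04 0.   0.07]
dp tool [ 0.0667 -0.031   0.0005] rot [0.04 0.   0.07]
dp tool [ 0.0903 -0.0419  0.0004] rot [0.04 0.   0.07]
```

View pics/sc11.png

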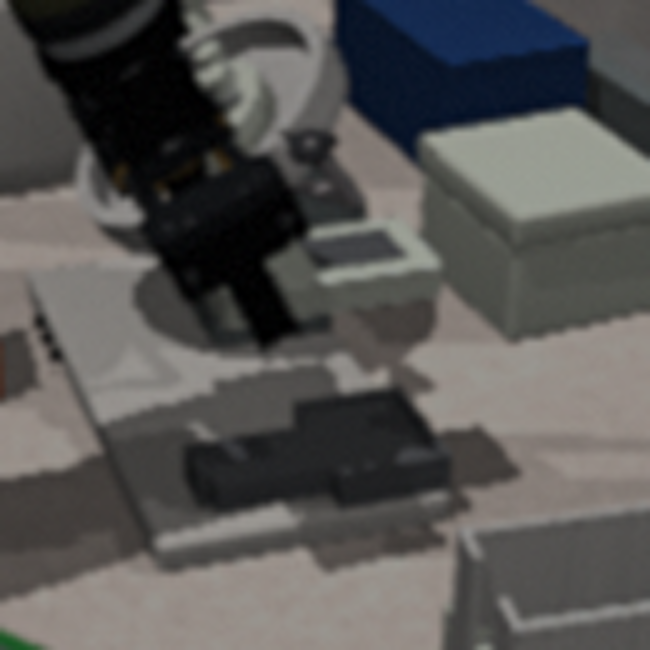

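View pics/tc11.png

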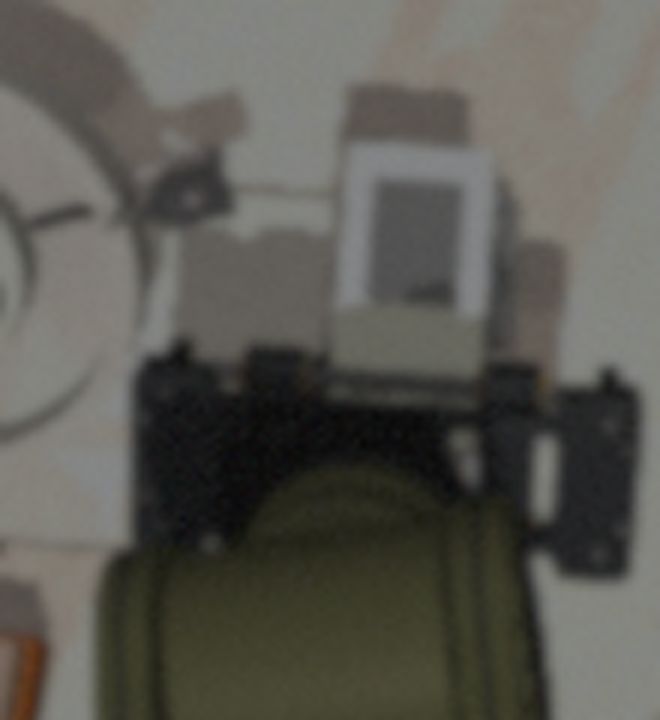

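```bash
python3 - <<'E'
from hand import *
im=cv2.cvtColor(cv2.imread('pics/top0.png'),cv2.COLOR_BGR2GRAY).astype(np.float32)
im6=cv2.cvtColor(cv2.imread('pics/top6.png'),cv2.COLOR_BGR2GRAY).astype(np.float32)
im=(im+im6)/2
def prof(pts,z):
    uv=proj('top',[R@np.array([x,y,z])+t for x,y in pts]).astype(np.float32)
    return cv2.remap(im,uv[:,:1].copy(),uv[:,1:].copy(),cv2.INTER_CUBIC).ravel()
def edges(a,f,z,lab):
    I=np.mean([prof([f(v,s) for v in a],z) for s in np.linspace(-.006,.006,7)],0)
    g=np.gradient(I,a)/1000
    pk=[(round(a[i]*1000,1),round(float(g[i]),2)) for i in range(2,len(a)-2) if abs(g[i])==abs(g[max(0,i-6):i+7]).max() and abs(g[i])>.8]
    print(lab,pk)
a=np.arange(-.09,.1,.0005)
for off in (-.015,0,.015): edges(a,lambda v,s:(v,-.121+off+s),.038,f'along x off{off}')
b=np.arange(-.18,-.06,.0005)
for x in (-.04,-.02,.03,.055): edges(b,lambda v,s:(x+s,v),.038,f'across at x{x} z38')
for x in (.03,.055): edges(b,lambda v,s:(x+s,v),.044,f'across at x{x} z44')
edges(a,lambda v,s:(v,-.121+s),.044,'along z44')
E
```

```text
[ 0.57860522  0.20128336 -0.07518395] [-0.86 -0.46  1.79 -0.48 -0.64 -0.13 -0.66 -1.38]
along x off-0.015 [(np.float64(-86.5), 3.43), (np.float64(-54.0), -4.61), (np.float64(71.0), -1.45), (np.float64(79.0), 1.88), (np.float64(90.0), 5.97)]
along x off0 [(np.float64(-87.5), 3.8), (np.float64(-58.0), -8.99), (np.float64(-47.5), 2.01), (np.float64(73.0), -1.39), (np.float64(80.5), 2.1), (np.float64(89.5), 6.16)]
along x off0.015 [(np.float64(-86.0), 3.21), (np.float64(-58.5), -5.33), (np.float64(-53.5), -4.73), (np.float64(-45.5), 1.26), (np.float64(52.0), -0.83), (np.float64(74.5), -1.4), (np.float64(80.0), 2.34), (np.float64(91.0), 5.79)]
across at x-0.04 z38 [(np.float64(-165.0), -1.72), (np.float64(-157.5), 2.13), (np.float64(-144.0), -7.65), (np.float64(-96.0), 7.09)]
across at x-0.02 z38 [(np.float64(-164.5), -2.4), (np.float64(-159.0), 2.71), (np.float64(-142.5), -7.47), (np.float64(-97.0), 7.65)]
across at x0.03 z38 [(np.float64(-160.5), -6.56), (np.float64(-150.5), 1.76), (np.float64(-90.5), -1.22), (np.float64(-80.0), 7.91)]
across at x0.055 z38 [(np.float64(-161.5), -4.79), (np.float64(-90.5), -0.89), (np.float64(-80.5), 7.72)]
across at x0.03 z44 [(np.float64(-160.5), -6.44), (np.float64(-150.5), 1.76), (np.float64(-90.5), -1.27), (np.float64(-80.0), 7.87)]
across at x0.055 z44 [(np.float64(-161.5), -4.8), (np.float64(-91.5), -0.83), (np.float64(-81.0), 7.68)]
along z44 [(np.float64(-88.0), 3.81), (np.float64(-58.5), -8.99), (np.float64(-48.0), 2.05), (np.float64(71.5), -1.36), (np.float64(79.5), 2.12), (np.float64(88.0), 6.24)]
```

>>> {"method": "step_arm", "body": {"angular": [[0,0,0],[0,0,0],[0,0,0],[0,0,0],[0,0,0],[0,0,0],[0,0,0],[0,0,0]], "dp": [[0.01,-0.006,0],[0.016,-0.0075,0],[0.016,-0.0075,0],[0.016,-0.0075,0],[0.016,-0.0075,0],[0.008,-0.0037,0],[0,0,0],[0,0,0]], "fingers": [0.6,0.6,0.6,0.6,0.6,0.6,0.6,0.6]}}

```text
time_s: 18.6
eef_pos: [0.5423, 0.083, 0.0579]
ee_rot: [[0.421, 0.904, -0.074], [-0.032, -0.067, -0.997], [-0.906, 0.423, 0.0]]
wrist_force: [0.2, 0.2, -0.7]
finger_gap: 0.0597
```

```bash
python3 - <<'E'
from bayp import *
p,H,o=st(); print((RL.T@(p-tL)).round(4),(H.T@o['wrist_force']).round(2))
for z in (.055,.047): delta(p,H,*bpose(z,bx=.0105,by=-.1205))
s=snap('side','side12'); crop(s,280,130,130,130,5,'sc12');t=snap('top','top12');crop(t,230,120,110,120,6,'tc12')
E
```

```text
[ 0.57956141 -0.19963823 -0.15801689] [-0.3 -0.8  1.2  1.2  1.7 -0.8 -0.1  0.3 -2.5 -0.7  0.2 -1.6 -0.1 -0.2
  0.2 -0.1]
[ 0.57860522  0.20128336 -0.07518395] [-0.86 -0.46  1.79 -0.48 -0.64 -0.13 -0.66 -1.38]
time_s 18.6
joint_positions [0.0886, -0.1329, 2.2728, -0.1273, 0.5744, 1.8257]
eef_pos [0.5423, 0.083, 0.0579]
wrist_force [0.1977, 0.2326, -0.7472]
wrist_torque [-0.0145, 0.4686, 0.0064]
finger_gap 0.0597
[-0.0273 -0.1206  0.0579] [ 0.75 -0.15 -0.25]
dp tool [ 0.0026 -0.0014 -0.0001] rot [0.05 0.01 0.01]
dp tool [ 0.0098 -0.0048 -0.0001] rot [0.05 0.01 0.01]
```

View pics/sc12.png

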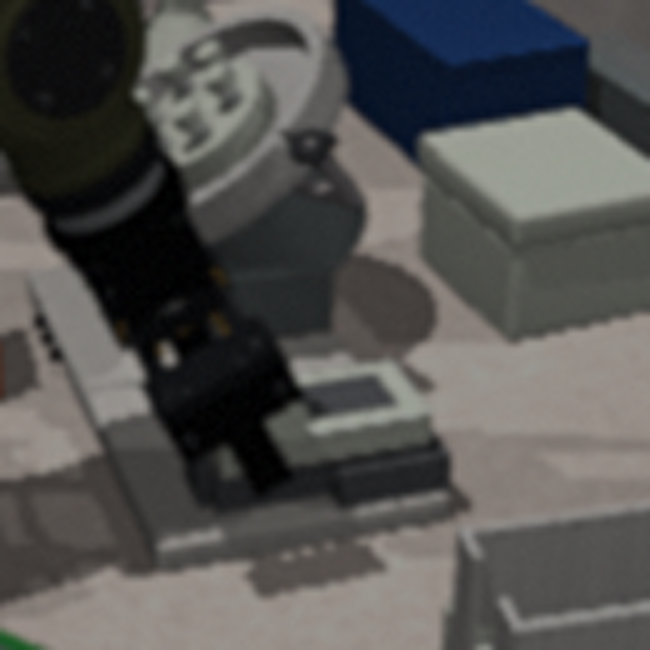

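View pics/tc12.png

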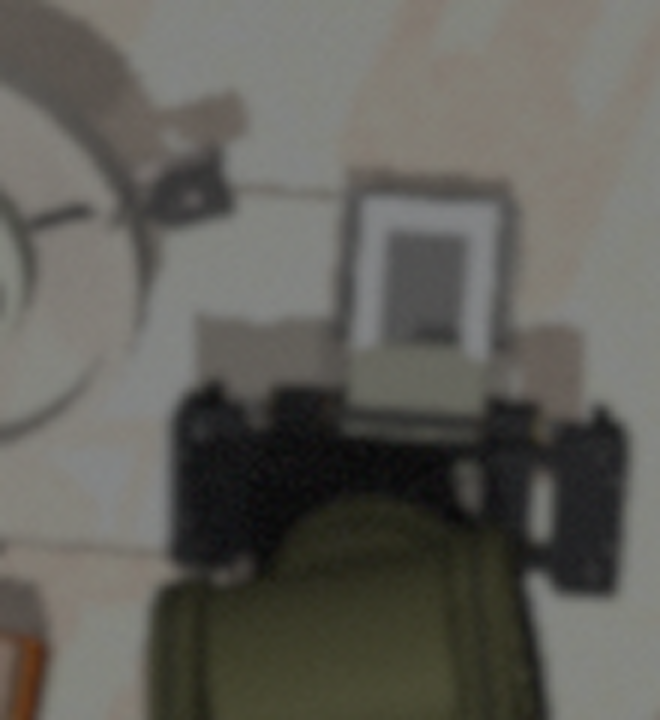

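>>> {"method": "step_arm", "body": {"angular": [[0,0,0],[0,0,0],[0,0,0],[0,0,0],[0,0,0],[0,0,0],[0,0,0]], "dp": [[0.0025,-0.0012,0],[0.0025,-0.0012,0],[0.0025,-0.0012,0],[0.0015,-0.0007,0],[0.0008,-0.0005,0],[0,0,0],[0,0,0]], "fingers": [0.6,0.6,0.6,0.6,0.6,0.6,0.6]}}

```text
time_s: 19.4
eef_pos: [0.5421, 0.083, 0.047]
ee_rot: [[0.421, 0.904, -0.074], [-0.032, -0.067, -0.997], [-0.906, 0.423, 0.0]]
wrist_force: [-0.6, -0.3, 0.2]
finger_gap: 0.0597
```

```bash
python3 - <<'E'
from bayp import *
p,H,o=st(); print((RL.T@(p-tL)).round(4),(H.T@o['wrist_force']).round(2))
E
```

```text
[ 0.57956141 -0.19963823 -0.15801689] [-0.3 -0.8  1.2  1.2  1.7 -0.8 -0.1  0.3 -2.5 -0.7  0.2 -1.6 -0.1 -0.2
  0.2 -0.1]
[ 0.57860522  0.20128336 -0.07518395] [-0.86 -0.46  1.79 -0.48 -0.64 -0.13 -0.66 -1.38]
time_s 19.4
joint_positions [0.0885, -0.1131, 2.2776, -0.1324, 0.5498, 1.8317]
eef_pos [0.5421, 0.083, 0.047]
wrist_force [-0.5609, -0.2802, 0.2097]
wrist_torque [-0.0374, 0.4544, -0.0108]
finger_gap 0.0597
[-0.0275 -0.1207  0.047 ] [-0.42 -0.4   0.32]
```

>>> {"method": "step_arm", "body": {"angular": [[0,0,0],[0,0,0],[0,0,0]], "dp": [[0.0009,-0.0004,0],[0,0,0],[0,0,0]], "fingers": [0.6,0.6,0.6]}}

```text
time_s: 19.7
eef_pos: [0.5426, 0.0831, 0.047]
ee_rot: [[0.422, 0.903, -0.075], [-0.032, -0.067, -0.997], [-0.906, 0.424, 0.0]]
wrist_force: [-4.4, -0.6, 6.8]
finger_gap: 0.0601
```

>>> {"method": "step_arm", "body": {"angular": [[0,0,0],[0,0,0],[0,0,0],[0,0,0],[0,0,0],[0,0,0]], "dp": [[-0.0005,0.0002,0],[0,0,0],[0,0,0],[0,0,0],[0,0,0],[0,0,0]], "fingers": [0.36,0.34,0.31,0.27,0.22,0.2]}}

```text
time_s: 20.3
eef_pos: [0.5418, 0.083, 0.0463]
ee_rot: [[0.421, 0.904, -0.075], [-0.032, -0.067, -0.997], [-0.907, 0.422, 0.001]]
wrist_force: [0.1, 0.5, -1.1]
finger_gap: 0.0748
```

```bash
python3 - <<'E'
from bayp import *
p,H,o=st(); print((RL.T@(p-tL)).round(4),(H.T@o['wrist_force']).round(2))
s=snap('side','side13'); crop(s,280,130,130,130,5,'sc13')
E
```

```text
[ 0.57956141 -0.19963823 -0.15801689] [-0.3 -0.8  1.2  1.2  1.7 -0.8 -0.1  0.3 -2.5 -0.7  0.2 -1.6 -0.1 -0.2
  0.2 -0.1]
[ 0.57860522  0.20128336 -0.07518395] [-0.86 -0.46  1.79 -0.48 -0.64 -0.13 -0.66 -1.38]
time_s 20.3
joint_positions [0.0885, -0.1121, 2.2781, -0.1326, 0.5489, 1.832]
eef_pos [0.5418, 0.083, 0.0463]
wrist_force [0.0656, 0.4533, -1.1127]
wrist_torque [-0.029, 0.4377, -0.0094]
finger_gap 0.0748
[-0.0278 -0.1207  0.0463] [ 1.02 -0.44 -0.46]
```

View pics/sc13.png

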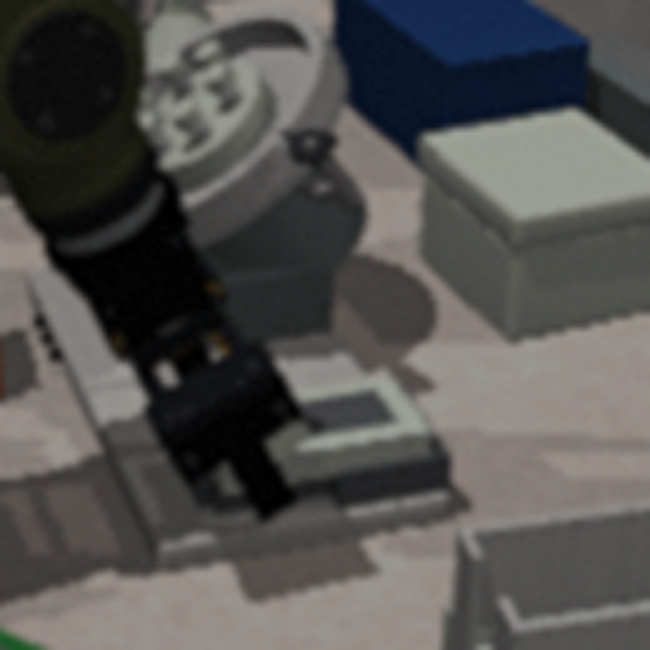

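>>> {"method": "step_arm", "body": {"angular": [[0,0,0],[0,0,0],[0,0,0],[0,0,0],[0,0,0],[0,0,0],[0,0,0],[0,0,0],[0,0,0],[0,0,0],[0,0,0],[0,0,0]], "dp": [[-0.01,0,0],[-0.02,0,0],[-0.03,0,0],[-0.03,0,0],[-0.03,0,0],[-0.04,0,0],[-0.04,0,0],[-0.02,-0.03,0],[-0.02,-0.03,0],[-0.02,-0.03,0],[0,0,0],[0,0,0]], "fingers": [0.2,0.2,0.2,0.2,0.2,0.2,0.2,0.2,0.2,0.2,0.2,0.2]}}

```text
time_s: 21.55
eef_pos: [0.3509, 0.0976, 0.2453]
ee_rot: [[0.425, 0.902, -0.074], [-0.031, -0.067, -0.997], [-0.905, 0.426, -0.001]]
wrist_force: [0.4, 0.5, -0.1]
finger_gap: 0.0761
```

```bash
python3 - <<'E'
from meas import *
p,H,o=st()
s=snap('side','side14'); crop(s,260,110,190,200,4,'sc14');t=snap('top','top14');crop(t,160,100,160,120,5,'tc14');crop(t,320,100,130,120,5,'tc14m');line(t)
E
```

```text
[ 0.57860522  0.20128336 -0.07518395] [-0.86 -0.46  1.79 -0.48 -0.64 -0.13 -0.66 -1.38]
time_s 21.55
joint_positions [0.2142, -0.9294, 2.4334, -0.1287, 1.2163, 1.8777]
eef_pos [0.3509, 0.0976, 0.2453]
wrist_force [0.3789, 0.4813, -0.0769]
wrist_torque [-0.0246, 0.3833, 0.0287]
finger_gap 0.0761
(np.float64(-69.5), np.float64(0.0493))
(np.float64(-69.74), np.float64(0.0519))
(np.float64(-69.65), np.float64(0.0545))
(np.float64(-69.55), np.float64(0.0572))
(np.float64(-69.56), np.float64(0.0598))
(np.float64(-69.67), np.float64(0.0624))
```

View pics/sc14.png

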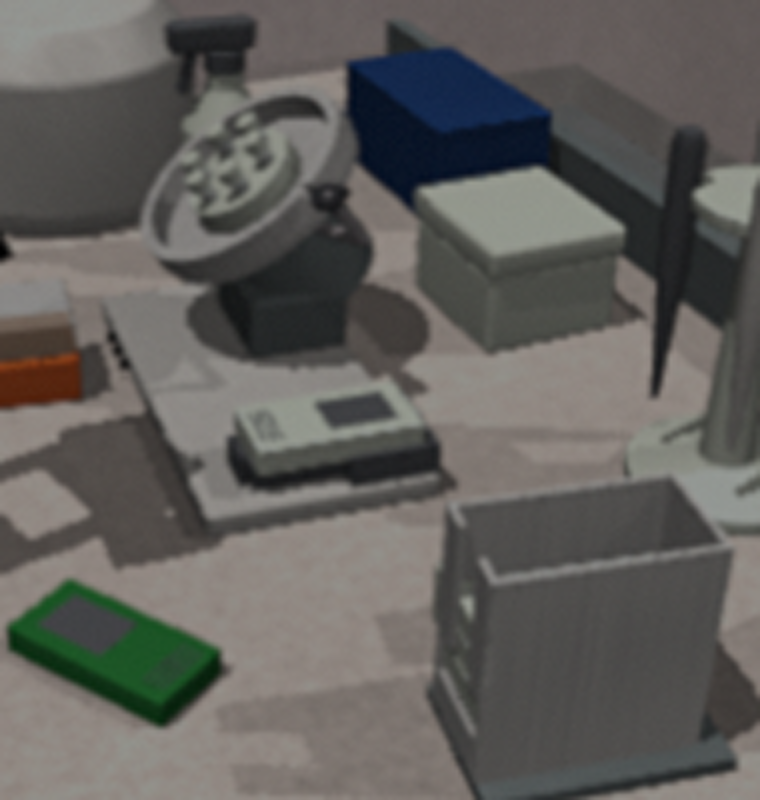

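View pics/tc14.png

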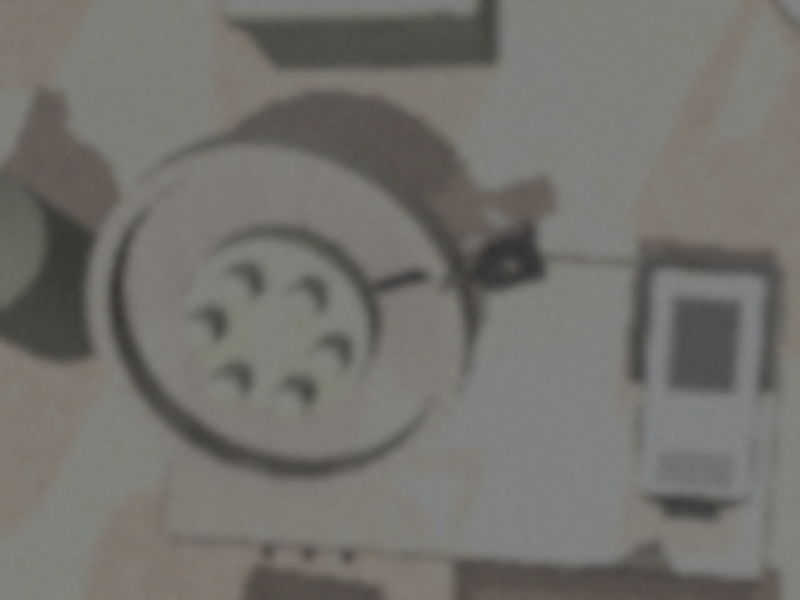

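View pics/tc14m.png

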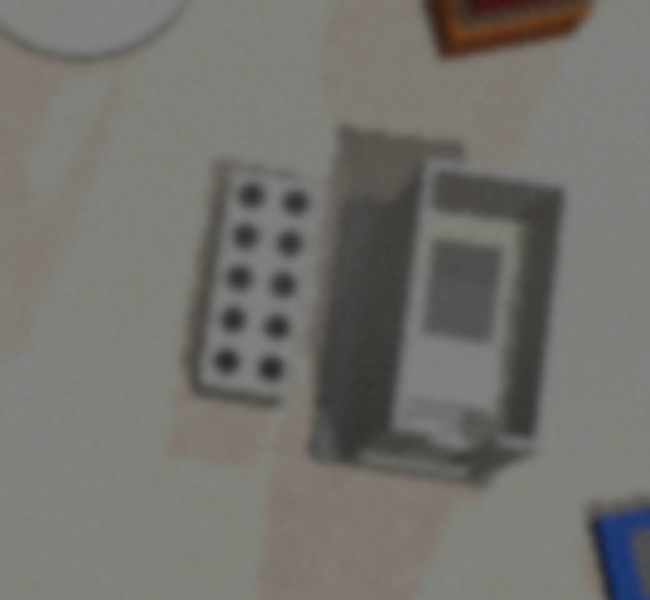

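```bash
python3 - <<'E'
from bayp import *
c=lambda X,Y:((X+.5)/5-.5+160,(Y+.5)/5-.5+100)
P=(atz('top',[c(643,493),c(743,503),c(764,274),c(655,268)],.058)-tL)@RL
print(P.round(4),'centre rel bay',(P.mean(0)[:2]-[.0105,-.1205]).round(4))
cm=lambda X,Y:((X+.5)/5-.5+320,(Y+.5)/5-.5+100)
print(((atz('top',[cm(428,212),cm(525,222),cm(395,432)],.10)-tm)@M).round(4))
E
```

```text
[ 0.57956141 -0.19963823 -0.15801689] [-0.3 -0.8  1.2  1.2  1.7 -0.8 -0.1  0.3 -2.5 -0.7  0.2 -1.6 -0.1 -0.2
  0.2 -0.1]
[ 0.57860522  0.20128336 -0.07518395] [-0.86 -0.46  1.79 -0.48 -0.64 -0.13 -0.66 -1.38]
[[-0.0489 -0.0958  0.058 ]
 [-0.0507 -0.1482  0.058 ]
 [ 0.0715 -0.1509  0.058 ]
 [ 0.0709 -0.0932  0.058 ]] centre rel bay [ 0.0002 -0.0015]
[[ 0.0774  0.021   0.1   ]
 [ 0.0797 -0.0286  0.1   ]
 [-0.0373  0.0236  0.1   ]]
```

All checks agree, so I'm handing in.

```bash
python3 -c "
from workcell import ctrl
print(ctrl.sign_off())"
```

```text
the job is handed in; nothing more can be done
None
```

The sample loader is set up for a run, and I handed the job in after about 22 s on the robot's clock. The hand-in reports no verdict, so the results below are my own last camera checks.

I gripped the wheel's rim and turned it about 128° clockwise until the notch met the pointer, then let go. I then drew the bottom cartridge out of the slot, laid it in the bay and backed the arm away.

| Check | Result | Limit |
|---|---|---|
| Notch line angle | −69.6°, against −70° for the pointer; unchanged since release | 3.4° |
| Cartridge offset from bay centre | 0.2 mm along, 1.5 mm across | 9 mm |
| Cartridge height and tilt | Lies flat and lengthwise, judged by eye in the pictures; the arm met firm contact at the height expected for the bay floor | 4 mm, 0.06 rad |
| Other three cartridges | Top one centred to within a few mm of x = 20 mm, measured assuming it had dropped 20 mm | 10 mm |
| Rack and tip box | Not visibly moved | 30 mm |
| Spray bottle | Not visibly moved in the side picture | 30 mm |

- **Arm:** It is clear of everything, with wrist force near zero.
- **Not measured directly:** I could not see the two lower cartridges in the stack, so their positions are inferred from the top one.
- **Disagreement:** Early on, the pointer tip appeared about 1–2° off my model in one picture. The rim, the floor line and the pointer agreed in the closer look afterwards.

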